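Load the wire-reel spindle

TASK

Tidy the copper wire reels onto the spindle of the round steel stand: the widest reel at the bottom, the medium one on it and the smallest on top, each threaded over the spindle and lying flat, then put the aluminium cap over the spindle's end so it sits on the smallest reel. Put them on in that order, letting go of each before the next, and leave the jar, the screwdriver, the little parts tray and the multimeter where they are.

Things in the scene. Friction and masses are not known exactly. Their poses are not given: they have to be found in the camera images.
- reel_large: widest of three low copper-wire reels: white plastic flanges 66 mm in diameter, 18 mm high, bore 20 mm right through, about 200 g, lying flat (axis upright) on the bench. Origin: centre of its underside, on the axis; z up along the axis. Grasp it from above across the diameter.
- reel_medium: medium of three low copper-wire reels: white plastic flanges 52 mm in diameter, 16 mm high, bore 20 mm right through, about 130 g, lying flat (axis upright) on the bench. Origin: centre of its underside, on the axis; z up along the axis. Grasp it from above across the diameter.
- reel_small: smallest of three low copper-wire reels: white plastic flanges 38 mm in diameter, 14 mm high, bore 20 mm right through, about 70 g, lying flat (axis upright) on the bench. Origin: centre of its underside, on the axis; z up along the axis. Grasp it from above across the diameter.
- cap: aluminium cap, upright: round skirt 34 mm in diameter and 10 mm high, above it a knurled grip 26 mm in diameter up to 30 mm; total height 30 mm, about 40 g. Blind hole of 19 mm diameter, 10 mm deep, from below. Origin: centre of its underside, on the axis; z up. Grasp the grip from above.
- stand: fixed, heavy reel stand: dark steel disc 90 mm in diameter, 10 mm thick, with an upright steel spindle 11 mm in diameter at its centre, whose tapered end is 65 mm above the bench (55 mm above the disc). Origin: on the spindle axis at bench level; z up. Stacked reels' undersides come to 10, 28 and 44 mm above the origin, the cap's to 58 mm (the spindle then reaches 7 mm into it).
- jar: closed jar with a white lid, 54 mm in diameter, 65 mm high, loose; stays where it is. Origin: centre of its underside.
- screwdriver: loose screwdriver lying flat, 160 mm long, black handle 26 mm thick at its -x end; stays where it is. Origin: under its middle; x along the blade.
- tray: loose black parts tray with small components, 60 x 44 mm, 14 mm high; stays where it is. Origin: centre of its underside.
- meter: loose black multimeter lying on its back, 150 x 75 mm, about 45 mm high with its dial; stays where it is. Origin: centre of its underside, x along its length.
Things that resemble listed ones, but are neither listed nor needed, are in the scene too. Leave any green or pink look-alike of the reel_large alone.

How it is judged:
By the outcome, as a careful person would: the job done as asked, in the order asked, and still so for the second after the job is handed in, with the robot touching nothing.
It also fails if it takes over 96 s, if anything falls off the work surface, if the arm or the gripper's body presses on something with over 40 N, if the wrist force passes 120 N, or if a joint passes its speed limit or range.

ROBOT

A 6-joint arm with a two-finger parallel gripper is mounted at the origin on the work surface. World frame = base frame: x ahead of the robot, y to its left, z up, the work surface at z = 0. Lengths are in mm, angles in degrees, forces in N, time in s.
With the tool pointing down it reaches from about 300 to 850 mm from the base axis. Payload 4.2 kg.
Tool frame: the origin (TCP) lies at the very end of the fingers, on their centre line; the grasp point (between the pads) lies 19 mm behind it; z points along the fingers, y is the direction in which the jaws open and shut (so a half turn about z gives the same grasp; the last joint's range is limited). The gripper opens to 91 mm and grips with 3 to 60 N. Pads are 32 mm wide; open, the fingers measure 118 mm over their backs; the gripper's body (76 mm by 178 mm) begins 60 mm behind the grasp point.
Start: joints at [-72.422, 18.312, 89.639, -0, 72.044, -1.146], TCP at [184.587, -544.585, 193.476] pointing down, gripper open.
Joint ranges: [-177.97, 177.97], [-48.28, 115.42], [12.27, 149.76], [-77.06, 257.06], [2.81, 150.46], [-146.56, 146.56]. Speed limits (degrees/s): [147.25, 147.25, 180, 180, 180, 180].

INTERFACE

Orientations are given as [roll, pitch, yaw] about the fixed x, y, z axes, in that order (R = Rz(yaw) Ry(pitch) Rx(roll)).
In Python, from workcell import telemetry, grab_frame, job gives the robot as it stands.
- The arm moves only by the tool drive_tool, never from a script. Its argument "moves" is a list of rows, each an object of numbers: "claw": the closure, from -1 (fully open) to 1 (shut); "dx", "dy", "dz": the shift along the tool's x, y, z in units of 20 mm (1.0 is 20 mm); "yaw": the turn about the tool's z in units of 0.15 rad (1.0 is 0.15 rad). In form: [{"claw": .., "dx": .., "dy": .., "dz": .., "yaw": ..}, ...]. A call has 1 to 5 rows; each row shifts and turns the pose as measured when the row begins, along the tool's axes as they then stand; what a row does not reach is not made up. A row lasts 1/8 s, in which the tool goes at most 62.5 mm and 10.7 degrees, less where a joint would pass 70% of its speed; a pose out of reach is approached as far as the arm can. A call with a number of a shift or a turn outside -1 to 1 is refused whole. A call with a gripper value outside its range is refused whole. The fingers move at their own pace and stop on an object; "grip_force" is the grip in N (left out, the last holds). Time passes only in rows, so rows that do not move let the fingers close. It gives the time, the measured TCP pose, the force and the opening at its end, in the units of the state.
- telemetry.state(): the state, without advancing time (a new reading comes with each control period).
- grab_frame(name): name is "scene" or "top" or "wrist"; returns a dict with "color" (400x640x3 uint8, blue, green, red), "vertical_fov" (degrees; the focal length in pixels is half the picture's height over the tangent of half this angle, whatever the lens; pixels are square), "cx", "cy" (the principal point, pixels), "pose" (4x4, takes a point from camera to world coordinates). Camera axes: x right, y down, z forward; pixel columns grow to the right and rows downward; lengths in mm; the calibration is good to about 2 mm. A picture is of the moment at which its call begins. There is no depth.
- job.job_done(): hands the job in, once; it reports no verdict.
The state is a dict: "time_s": time; "qpos": joint angles; "qvel": joint speeds; "effort": joint torques, N m; "ee_pos": TCP position; "ee_rot": TCP orientation; "force": force on the tool from outside, world axes, zero at the start; "torque": the same for the moment, N m; "gripper_width": finger opening in mm.
Only numpy, scipy, OpenCV 4.12 (cv2) and the standard library are available. Lean on these libraries where they do the work, as an engineer would, in place of code of your own. Each camera call takes 0.05 s, during which the arm holds its last target.

## Working session

There is one attempt and no reset: what is moved stays moved. The work goes in short steps, Python scripts to look and compute and a tool call to move; the robot and the scene stay as the last step left them, time stands still between calls to the robot, and variables do not carry over. Pictures are saved under pics/ and viewed, and the job is handed in when it is done.

Besides the shell and the picture viewer there is one more tool, called after "Call:" as name([rows], argument=value, ...), one row to a line, values as JSON. drive_tool: Moves the arm, as the interface text tells. Its arguments: {"type":"object","properties":{"moves":{"type":"array"},"grip_force":{"type":"number"}},"required":["moves"]}

```bash
mkdir -p pics
cat > h.py <<'E'
import numpy as np, cv2
from workcell import telemetry, grab_frame, job
def K(f):
    h=f["color"].shape[0]; return h/2/np.tan(np.radians(f["vertical_fov"])/2)
def ray(f,u,v):
    P=np.array(f["pose"]);d=P[:3,:3]@np.array([(u-f["cx"])/K(f),(v-f["cy"])/K(f),1]);return P[:3,3],d
def onz(f,u,v,z):
    o,d=ray(f,u,v);return o+d*(z-o[2])/d[2]
def proj(f,p):
    P=np.array(f["pose"]);c=P[:3,:3].T@(np.array(p)-P[:3,3]);return c[:2]/c[2]*K(f)+[f["cx"],f["cy"]]
E
python3 - <<'E'
from h import *
import pickle
for n in ["scene","top","wrist"]:
    f=grab_frame(n);cv2.imwrite(f"pics/{n}0.png",f["color"]);pickle.dump(f,open(n+"0.pkl","wb"))
    print(n,f["vertical_fov"],f["cx"],f["cy"],np.round(f["pose"],3).tolist())
print(telemetry.state())
E
```

```text
scene 48.10856405500146 313.00021971720275 207.31324945450467 [[0.025, 0.534, -0.845, 1423.823], [0.999, 0.007, 0.034, -49.542], [0.024, -0.845, -0.534, 579.777], [0.0, 0.0, 0.0, 1.0]]
top 52.497790310865476 314.7888410363363 193.68231316153094 [[0.006, -0.998, 0.067, 530.356], [-1.0, -0.006, 0.006, -13.792], [-0.006, -0.068, -0.998, 755.286], [0.0, 0.0, 0.0, 1.0]]
wrist 65.59928939768957 319.882156707959 199.87371297349628 [[0.32, -0.909, -0.267, 259.717], [-0.947, -0.308, -0.088, -517.746], [-0.002, 0.281, -0.96, 383.655], [0.0, 0.0, 0.0, 1.0]]
{'time_s': 0.15, 'qpos': array([-7.24198568e+01,  1.83415867e+01,  8.96881961e+01,  1.01235454e-03,
        7.20434180e+01, -1.14652150e+00]), 'qvel': array([ 0.0431273 , -0.1725083 , -0.31823038,  0.02164827,  0.13206428,
       -0.03502586]), 'effort': array([ 3.82965636e-04, -4.12772512e+01, -2.32154363e+01,  7.28453323e-02,
        4.34759958e-02, -9.52151458e-05]), 'ee_pos': array([ 184.48950341, -544.1903915 ,  192.84447367]), 'ee_rot': array([-1.79926833e+02, -2.42714419e-03,  1.87263504e+01]), 'force': array([-0.39445062,  0.35234423,  0.52369516]), 'torque': array([-0.0188216 , -0.00181611,  0.01227727]), 'gripper_width': 91.13833450894002}
```

View pics/scene0.png

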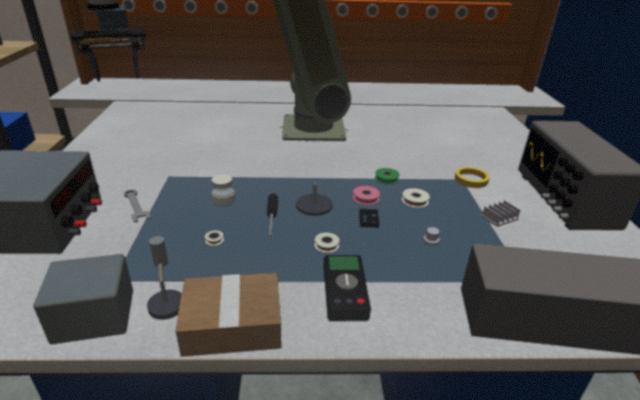

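View pics/top0.png

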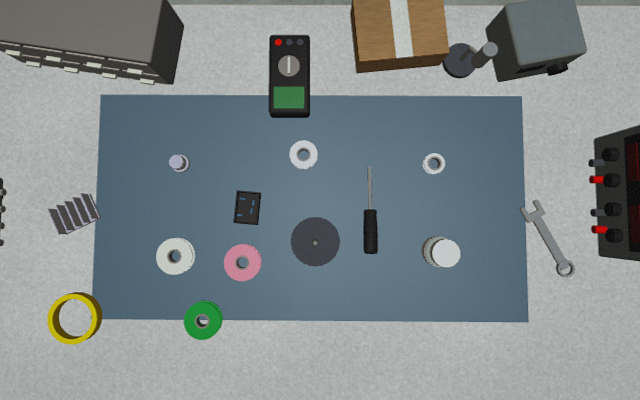

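```bash
cat > m.py <<'E'
from h import *
import pickle
f=pickle.load(open("top0.pkl","rb"));s=pickle.load(open("scene0.pkl","rb"))
def blob(f,u,v,mask,r=45):
    n,l,st,c=cv2.connectedComponentsWithStats(mask)
    d=[np.hypot(*(c[i]-[u,v])) if 40<st[i][4]<6000 else 1e9 for i in range(1,n)]
    i=int(np.argmin(d))+1
    cn=max(cv2.findContours((l==i).astype(np.uint8),cv2.RETR_EXTERNAL,cv2.CHAIN_APPROX_NONE)[0],key=len)
    m=cv2.moments(cv2.convexHull(cn)); e=cv2.fitEllipse(cn)
    return np.array([m["m10"]/m["m00"],m["m01"]/m["m00"]]),e
def white(f):
    h=cv2.cvtColor(f["color"],cv2.COLOR_BGR2HSV); return ((h[...,1]<70)&(h[...,2]>120)).astype(np.uint8)
for nm,p,q,h,D in [("L",(175,257),(416,197),18,66),("M",(303,154),(327,242),16,52),("S",(433,163),(214,238),14,38)]:
    out=[]
    for F,uv in((f,p),(s,q)):
        c,e=blob(F,*uv,white(F)); w=onz(F,*c,h/2); k=np.linalg.norm(w-np.array(F["pose"])[:3,3])/K(F)
        print(nm,c.round(1),w.round(1),"diam",np.round(np.array(e[1])*k,1))
# stand disc: dark
c=np.array([315,242])
g=cv2.cvtColor(f["color"],cv2.COLOR_BGR2HSV)
print("hsv stand",g[230,300],"mat",g[200,330],"cap",g[160,176],"jar",g[252,445],"tray",g[200,240])
for F,n in((f,"t"),(s,"s")): pass
a=cv2.resize(f["color"][140:350,130:290],None,fx=3,fy=3,interpolation=cv2.INTER_CUBIC)
b=cv2.resize(f["color"][205:285,275:355],None,fx=4,fy=4,interpolation=cv2.INTER_CUBIC)
cv2.imwrite("pics/cr1.png",a[:600]);cv2.imwrite("pics/cr2.png",b)
E
python3 m.py
```

```text
L [175.2 255.9] [465.3 245.4   9. ] diam [73.  78.4]
L [415.5 196.6] [466.1 245.4   9. ] diam [42.6 73.8]
M [288.6  65.4] [823.3  41.8   8. ] diam [37.4 38.5]
M [326.4 241.7] [655.3  11.9   8. ] diam [41.1 53.2]
S [483.1 238. ] [ 501.5 -318.     7. ] diam [12.6 65.2]
S [213.9 237.2] [ 639.8 -229.2    7. ] diam [31.9 40.2]
hsv stand [114  33  78] mat [101  63 138] cap [119  28 184] jar [102   6 204] tray [90 10 51]
```

```bash
python3 -c "
import cv2,numpy as np
a=cv2.imread('pics/cr1.png');b=cv2.imread('pics/cr2.png')
c=np.zeros((600,800,3),np.uint8);c[:,:480]=a;c[:320,480:800]=b;cv2.imwrite('pics/cr3.png',c)"
```

```text
(no output)
```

View pics/cr3.png

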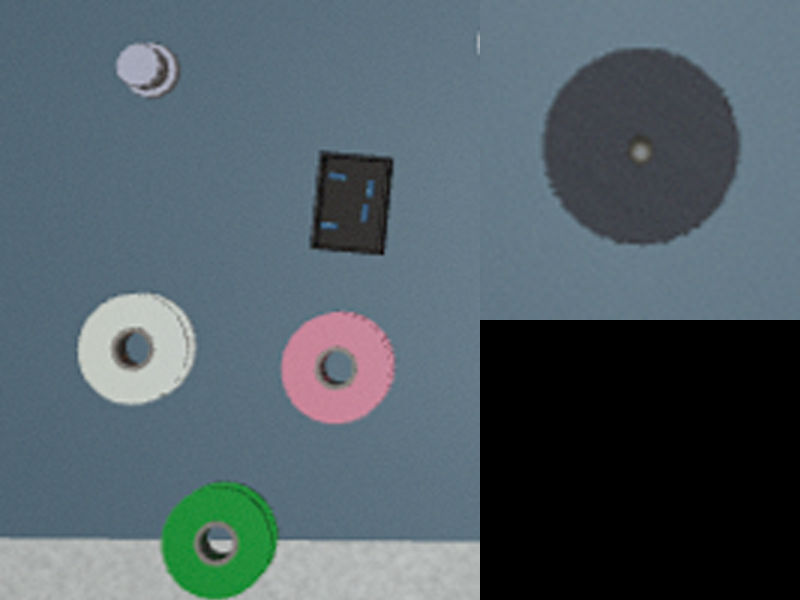

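```bash
sed -i 's/h\[...,1\]<70)&(h\[...,2\]>120/h[...,1]<45)\&(h[...,2]>130/' m.py
cat >> m.py <<'E'
print("--stand")
G=cv2.inRange(g,(105,15,40),(130,70,100))
c,e=blob(f,315,242,G);print(c,e,"disc",onz(f,*c,8).round(1),np.array(e[1])*745/K(f))
# spindle tip bright
gray=cv2.cvtColor(f["color"],cv2.COLOR_BGR2GRAY)
sub=gray[234:252,306:324].astype(float)-90;sub[sub<0]=0
ys,xs=np.mgrid[234:252,306:324];t=[(sub*xs).sum()/sub.sum(),(sub*ys).sum()/sub.sum()]
print("tip",t,onz(f,*t,63).round(1))
C=cv2.inRange(g,(110,10,150),(130,50,255));c,e=blob(f,178,162,C);print("cap",c,e[0],e[1])
for z in(0,15,30):print(onz(f,*c,z).round(1))
print("cap top", onz(f,130+138/3,140+65/3,30).round(1))
cv2.imwrite("pics/cr4.png",cv2.resize(s["color"][150:260,190:450],None,fx=3,fy=3,interpolation=cv2.INTER_CUBIC))
E
python3 m.py
```

```text
L [175.1 255.7] [465.6 245.5   9. ] diam [71.4 76.9]
L [415.6 196.3] [464.4 246.    9. ] diam [38.6 73.8]
M [303.1 154.3] [654.2  12.9   8. ] diam [52.9 53.7]
M [326.6 241.6] [655.   12.4   8. ] diam [39.9 52. ]
S [433.4 163.4] [ 638.7 -229.     7. ] diam [39.9 43.7]
S [213.9 237.3] [ 640. -229.    7.] diam [30.3 39.3]
hsv stand [114  33  78] mat [101  63 138] cap [119  28 184] jar [102   6 204] tray [90 10 51]
--stand
[314.84896266 241.19299216] ((314.8074035644531, 241.1807098388672), (47.17023468017578, 47.440338134765625), 163.6349334716797) disc [493.7  -9.9   8. ] [86.64593872 87.14208566]
tip [np.float64(314.70200573065904), np.float64(242.6704871060172)] [493.9  -9.9  63. ]
cap [178.39605356 162.58139535] (178.17742919921875, 162.34487915039062) (15.370984077453613, 18.104747772216797)
[638.5 247.6   0. ]
[636.4 242.4  15. ]
[634.2 237.2  30. ]
cap top [635.9 241.6  30. ]
```

View pics/cr4.png

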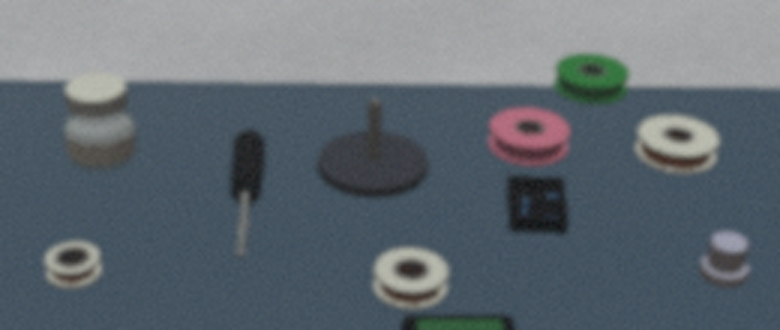

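View pics/wrist0.png

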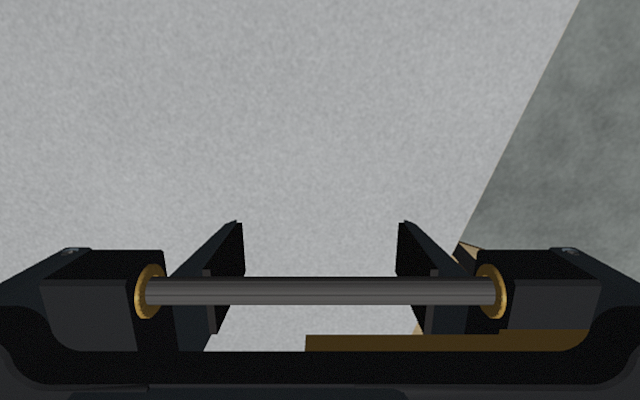

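Call:
drive_tool([
  {"claw":-1,"dx":0.6,"dy":-0.9,"dz":0,"yaw":1},
  {"claw":-1,"dx":0.5,"dy":-1,"dz":0,"yaw":1},
  {"claw":-1,"dx":0.35,"dy":-1,"dz":0,"yaw":0.2},
  {"claw":-1,"dx":0.35,"dy":-1,"dz":0,"yaw":0},
  {"claw":-1,"dx":0.35,"dy":-1,"dz":0,"yaw":0},
], grip_force=25)

```text
time_s: 0.78
ee_pos: [218.0, -438.8, 191.1]
ee_rot: [-179.8, 0.1, -0.9]
force: [-0.1, -1.6, 0.5]
gripper_width: 91.2
```

Call:
drive_tool([
  {"claw":-1,"dx":0.36,"dy":-1,"dz":0,"yaw":0},
  {"claw":-1,"dx":0.36,"dy":-1,"dz":0,"yaw":0},
  {"claw":-1,"dx":0.36,"dy":-1,"dz":0,"yaw":0},
  {"claw":-1,"dx":0.36,"dy":-1,"dz":0,"yaw":0},
  {"claw":-1,"dx":0.36,"dy":-1,"dz":0,"yaw":0},
])

```text
time_s: 1.4
ee_pos: [258.0, -332.4, 191.7]
ee_rot: [-179.8, 0.0, -0.8]
force: [0.1, -0.2, 0.2]
gripper_width: 91.5
```

Call:
drive_tool([
  {"claw":-1,"dx":0.36,"dy":-1,"dz":0,"yaw":0},
  {"claw":-1,"dx":0.36,"dy":-1,"dz":0,"yaw":0},
  {"claw":-1,"dx":0.36,"dy":-1,"dz":0,"yaw":0},
  {"claw":-1,"dx":0.36,"dy":-1,"dz":0,"yaw":0},
  {"claw":-1,"dx":0.36,"dy":-1,"dz":0,"yaw":0},
])

```text
time_s: 2.02
ee_pos: [296.8, -225.7, 192.4]
ee_rot: [-179.9, -0.1, -0.7]
force: [0.6, -0.7, 0.4]
gripper_width: 91.5
```

Call:
drive_tool([
  {"claw":-1,"dx":0.36,"dy":-1,"dz":0,"yaw":0},
  {"claw":-1,"dx":0.36,"dy":-1,"dz":0,"yaw":0},
  {"claw":-1,"dx":0.36,"dy":-1,"dz":0,"yaw":0},
  {"claw":-1,"dx":0.36,"dy":-1,"dz":0,"yaw":0},
  {"claw":-1,"dx":0.36,"dy":-1,"dz":0,"yaw":0},
])

```text
time_s: 2.65
ee_pos: [334.3, -119.2, 193.1]
ee_rot: [-179.9, -0.2, -0.6]
force: [-0.3, 0.4, -0.6]
gripper_width: 91.3
```

Call:
drive_tool([
  {"claw":-1,"dx":0.36,"dy":-1,"dz":0,"yaw":0},
  {"claw":-1,"dx":0.36,"dy":-1,"dz":0,"yaw":0},
  {"claw":-1,"dx":0.36,"dy":-1,"dz":0,"yaw":0},
  {"claw":-1,"dx":0.36,"dy":-1,"dz":0,"yaw":0},
  {"claw":-1,"dx":0.36,"dy":-1,"dz":0,"yaw":0},
])

```text
time_s: 3.28
ee_pos: [370.4, -12.8, 193.8]
ee_rot: [-179.9, -0.3, -0.4]
force: [0.6, 0.3, 0.1]
gripper_width: 91.1
```

Call:
drive_tool([
  {"claw":-1,"dx":0.36,"dy":-1,"dz":0,"yaw":0},
  {"claw":-1,"dx":0.36,"dy":-1,"dz":0,"yaw":0},
  {"claw":-1,"dx":0.36,"dy":-1,"dz":0,"yaw":0},
  {"claw":-1,"dx":0.36,"dy":-1,"dz":0,"yaw":0},
  {"claw":-1,"dx":0.36,"dy":-1,"dz":0,"yaw":0},
])

```text
time_s: 3.9
ee_pos: [405.5, 93.4, 194.6]
ee_rot: [-179.9, -0.4, -0.3]
force: [-0.1, 0.0, -0.4]
gripper_width: 91.1
```

Call:
drive_tool([
  {"claw":-1,"dx":0.38,"dy":-1,"dz":0.3,"yaw":0},
  {"claw":-1,"dx":0.38,"dy":-1,"dz":0.5,"yaw":0},
  {"claw":-1,"dx":0.38,"dy":-1,"dz":0.5,"yaw":0},
  {"claw":-1,"dx":0.38,"dy":-1,"dz":0.5,"yaw":0},
  {"claw":-1,"dx":0.38,"dy":-1,"dz":0.5,"yaw":0},
])

```text
time_s: 4.53
ee_pos: [443.0, 199.8, 149.2]
ee_rot: [-179.9, -0.6, -0.1]
force: [-0.5, -0.4, 0.2]
gripper_width: 91.1
```

Call:
drive_tool([
  {"claw":-1,"dx":0.38,"dy":-1,"dz":0.5,"yaw":0},
  {"claw":-1,"dx":0.38,"dy":-0.9,"dz":0.4,"yaw":0},
  {"claw":-1,"dx":0.2,"dy":-0.3,"dz":0.2,"yaw":0},
  {"claw":-1,"dx":0,"dy":0,"dz":0,"yaw":0},
])

```text
time_s: 5.03
ee_pos: [463.3, 247.9, 125.2]
ee_rot: [-179.9, -0.6, 0.0]
force: [0.4, 0.7, -0.8]
gripper_width: 91.0
```

```bash
cat > w.py <<'E'
from h import *
import sys,pickle
f=grab_frame("wrist");cv2.imwrite(sys.argv[1],f["color"]);pickle.dump(f,open("w.pkl","wb"))
s=telemetry.state();print(s["time_s"],s["ee_pos"].round(1),s["ee_rot"].round(2),s["gripper_width"],s["force"].round(1))
E
python3 w.py pics/w1.png
```

```text
5.075 [463.1 247.7 125.4] [-1.7992e+02 -5.8000e-01 -1.0000e-02] 91.10207357411639 [ 0.2 -0.8  0. ]
```

View pics/w1.png

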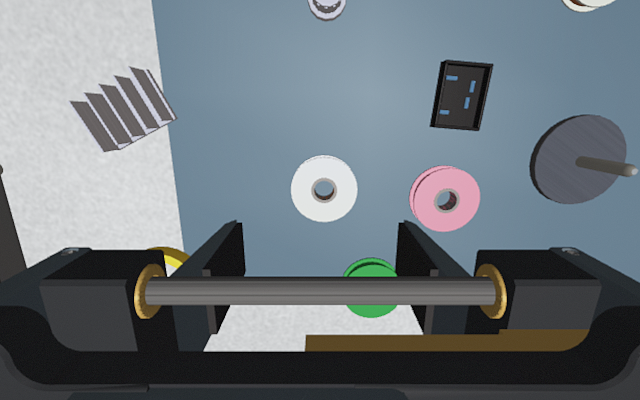

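```bash
cat > wm.py <<'E'
from h import *
import sys,pickle
# args: name u v h : white blob centre on plane
def reel(f,u,v,h):
    g=cv2.cvtColor(f["color"],cv2.COLOR_BGR2HSV);m=((g[...,1]<45)&(g[...,2]>130)).astype(np.uint8)
    n,l,st,c=cv2.connectedComponentsWithStats(m)
    d=[np.hypot(*(c[i]-[u,v])) if st[i][4]>60 else 1e9 for i in range(1,n)];i=int(np.argmin(d))+1
    cn=max(cv2.findContours((l==i).astype(np.uint8),cv2.RETR_EXTERNAL,cv2.CHAIN_APPROX_NONE)[0],key=len)
    W=np.array([onz(f,*p[0],h)[:2] for p in cn],np.float32)
    (x,y),r=cv2.minEnclosingCircle(W);e=cv2.fitEllipse(W);return (x,y),2*r,e[0],e[1],st[i].tolist()
if __name__=="__main__":
    f=pickle.load(open("w.pkl","rb"));u,v,h=map(float,sys.argv[1:4])
    print(reel(f,u,v,h),telemetry.state()["ee_pos"])
E
python3 wm.py 324 188 18
```

```text
((467.3554992675781, 245.89901733398438), 68.99165344238281, (467.3080139160156, 245.528564453125), (65.8158950805664, 68.16278839111328), [291, 155, 67, 68, 3293]) [463.14297845 247.67998669 125.40451272]
```

Call:
drive_tool([
  {"claw":-1,"dx":0.17,"dy":0.1,"dz":0.9,"yaw":0},
  {"claw":-1,"dx":0,"dy":0,"dz":1,"yaw":0},
  {"claw":-1,"dx":0,"dy":0,"dz":1,"yaw":0},
  {"claw":-1,"dx":0,"dy":0,"dz":1,"yaw":0},
  {"claw":-1,"dx":0,"dy":0,"dz":1,"yaw":0},
])

```text
time_s: 5.7
ee_pos: [470.1, 243.6, 29.2]
ee_rot: [-179.8, -1.0, -0.2]
force: [-0.4, -0.0, 0.3]
gripper_width: 91.4
```

Call:
drive_tool([
  {"claw":-1,"dx":-0.2,"dy":-0.1,"dz":0.5,"yaw":0},
  {"claw":-1,"dx":0,"dy":0,"dz":0.4,"yaw":0},
  {"claw":-1,"dx":0,"dy":0,"dz":0.1,"yaw":0},
  {"claw":-1,"dx":0,"dy":0,"dz":0,"yaw":0},
])

```text
time_s: 6.2
ee_pos: [466.2, 244.8, 9.0]
ee_rot: [-179.8, -1.0, -0.3]
force: [0.7, 0.8, 0.7]
gripper_width: 91.2
```

Call:
drive_tool([
  {"claw":-1,"dx":0,"dy":-0.04,"dz":0.3,"yaw":0},
  {"claw":1,"dx":0,"dy":0,"dz":0,"yaw":0},
  {"claw":1,"dx":0,"dy":0,"dz":0,"yaw":0},
  {"claw":1,"dx":0,"dy":0,"dz":0,"yaw":0},
  {"claw":1,"dx":0,"dy":0,"dz":0,"yaw":0},
], grip_force=25)

```text
time_s: 6.82
ee_pos: [467.3, 246.1, 3.7]
ee_rot: [-179.7, -1.2, -0.3]
force: [0.2, -0.5, 0.2]
gripper_width: 54.2
```

```bash
python3 w.py pics/w2.png
```

```text
6.875 [467.3 246.1   3.7] [-179.71   -1.16   -0.32] 50.17636670143781 [-0.4 -0.1 -0.5]
```

View pics/w2.png

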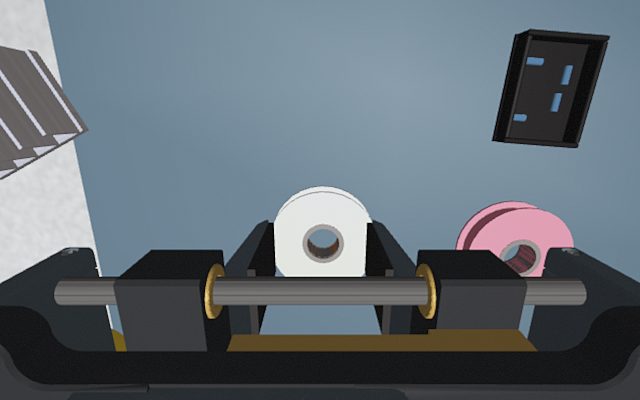

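```bash
python3 wm.py 323 225 18
python3 - <<'E'
from h import *
import pickle
f=pickle.load(open("w.pkl","rb"))
print("bore",onz(f,323,242,18), "tcp proj",proj(f,[467.3,246.1,18]))
f=grab_frame("top");cv2.imwrite("pics/t2.png",cv2.resize(f["color"][180:330,80:280],None,fx=4,fy=4));print(telemetry.state()["gripper_width"])
E
```

```text
((468.74542236328125, 245.42991638183594), 68.91414642333984, (471.1942138671875, 246.42141723632812), (61.749385833740234, 63.5151481628418), [274, 186, 98, 91, 6839]) [467.261331   246.1124341    3.67087998]
bore [467.54777364 245.38362586  18.        ] tcp proj [321.84165103 242.37690976]
45.89278901341891
```

View pics/t2.png

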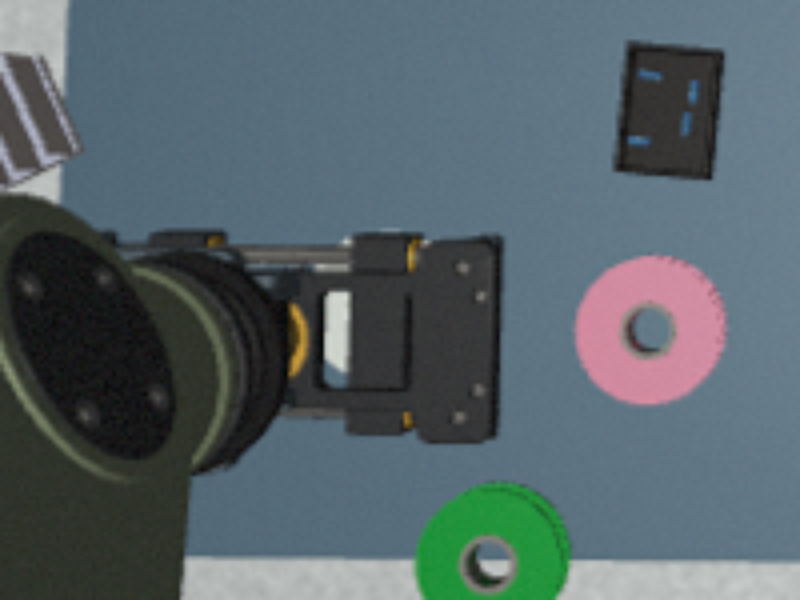

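Call:
drive_tool([
  {"claw":1,"dx":0,"dy":0,"dz":0,"yaw":0},
])

```text
time_s: 7.05
ee_pos: [467.2, 246.1, 3.7]
ee_rot: [-179.7, -1.2, -0.3]
force: [0.6, 1.9, -0.0]
gripper_width: 35.8
```

```bash
python3 w.py pics/w3.png;python3 -c "
import cv2;a=cv2.imread('pics/w3.png')[170:350,200:450];cv2.imwrite('pics/w3c.png',cv2.resize(a,None,fx=3,fy=3))"
```

```text
7.1 [467.3 246.1   3.7] [-179.71   -1.16   -0.32] 31.666152173423736 [ 0.1 -0.7 -0.1]
```

View pics/w3c.png

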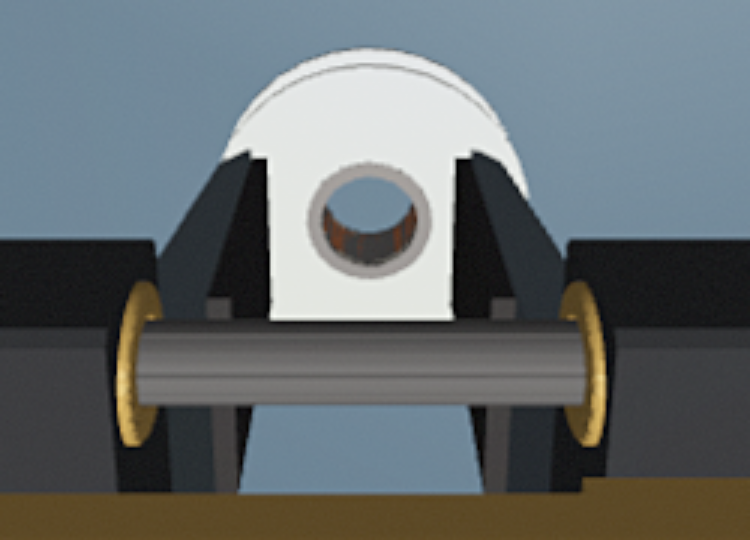

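Run:
```python
from h import *
import pickle
f=pickle.load(open("w.pkl","rb"));P=np.array(f["pose"]);print(P.round(3),K(f))
for u in(289.5,352):
    for z in (0,3.7,10,18,22,26): print(u,z,onz(f,u,222,z).round(1))
for u,v in((289.5,276),(351.5,276)):print([onz(f,u,v,z).round(1).tolist() for z in(3.7,18,24)])
# top/bottom row of bore
print(onz(f,307,242,18),onz(f,340,242,18))
```

```text
[[-6.00000e-03 -9.65000e-01 -2.62000e-01  5.42768e+02]
 [-1.00000e+00  4.00000e-03  7.00000e-03  2.45836e+02]
 [-6.00000e-03  2.62000e-01 -9.65000e-01  1.96177e+02]
 [ 0.00000e+00  0.00000e+00  0.00000e+00  1.00000e+00]] 310.3434783136106
289.5 0 [474.4 267.7   0. ]
289.5 3.7 [475.7 267.2   3.7]
289.5 10 [477.9 266.5  10. ]
289.5 18 [480.7 265.7  18. ]
289.5 22 [482.1 265.2  22. ]
289.5 26 [483.5 264.8  26. ]
352 0 [474.2 225.9   0. ]
352 3.7 [475.5 226.3   3.7]
352 10 [477.7 226.9  10. ]
352 18 [480.5 227.7  18. ]
352 22 [481.9 228.2  22. ]
352 26 [483.3 228.6  26. ]
[[436.4, 268.5, 3.7], [444.3, 266.8, 18.0], [447.6, 266.1, 24.0]]
[[436.3, 225.8, 3.7], [444.2, 227.3, 18.0], [447.5, 227.9, 24.0]]
[467.57077681 255.25184783  18.        ] [467.49472216 234.8751411   18.        ]
```

Call:
drive_tool([
  {"claw":-1,"dx":0,"dy":0,"dz":0,"yaw":0},
  {"claw":-1,"dx":0,"dy":0,"dz":0,"yaw":0},
  {"claw":-1,"dx":0,"dy":0,"dz":0,"yaw":0},
  {"claw":-1,"dx":0,"dy":0,"dz":0,"yaw":0},
  {"claw":-1,"dx":0,"dy":0,"dz":0,"yaw":0},
])

```text
time_s: 7.72
ee_pos: [467.2, 246.1, 3.6]
ee_rot: [-179.7, -1.2, -0.3]
force: [0.3, 0.7, 0.1]
gripper_width: 79.3
```

Call:
drive_tool([
  {"claw":-1,"dx":0,"dy":0,"dz":0.2,"yaw":0},
  {"claw":-1,"dx":0,"dy":0,"dz":0.15,"yaw":0},
])

```text
time_s: 7.98
ee_pos: [467.5, 246.2, -3.6]
ee_rot: [-179.7, -1.2, -0.3]
force: [0.0, 0.0, 0.2]
gripper_width: 91.0
```

```bash
python3 w.py pics/w4.png;python3 -c "
import cv2;a=cv2.imread('pics/w4.png')[170:350,200:450];cv2.imwrite('pics/w4c.png',cv2.resize(a,None,fx=3,fy=3))"
```

```text
8.025 [467.3 246.1  -3.9] [-179.71   -1.14   -0.33] 91.26733759896993 [ 0.4 -0.4  0.8]
```

View pics/w4c.png

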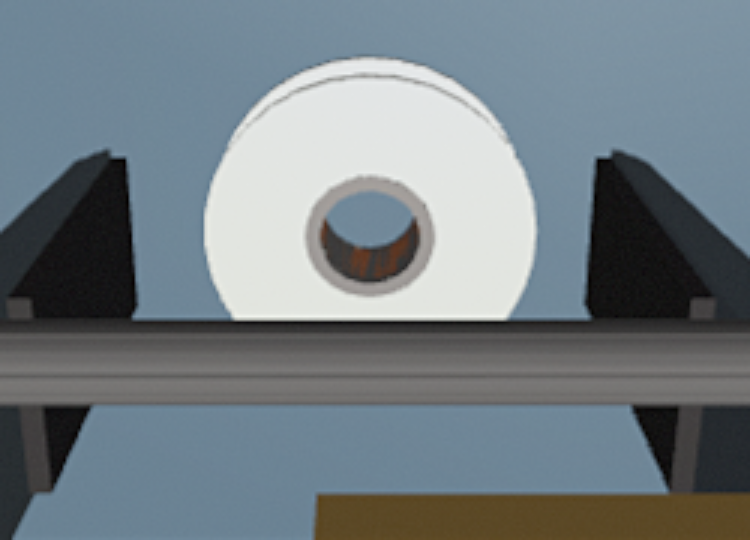

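The picture shows the fingers about 22 mm short of the reported TCP: it reads z = −3.9 with no contact, and the reel is intact at crop (370,235). I'll descend in small steps and watch the force.

Call:
drive_tool([
  {"claw":-1,"dx":0,"dy":0,"dz":0.25,"yaw":0},
  {"claw":-1,"dx":-0.03,"dy":0.02,"dz":0.1,"yaw":0},
  {"claw":-1,"dx":0,"dy":0,"dz":0,"yaw":0},
])

```text
time_s: 8.4
ee_pos: [466.6, 245.6, -11.8]
ee_rot: [-179.7, -1.1, -0.3]
force: [-0.1, -0.2, 0.1]
gripper_width: 91.1
```

Call:
drive_tool([
  {"claw":-1,"dx":0,"dy":0,"dz":0.15,"yaw":0},
  {"claw":-1,"dx":0,"dy":0,"dz":0.1,"yaw":0},
  {"claw":-1,"dx":0,"dy":0,"dz":0,"yaw":0},
])

```text
time_s: 8.78
ee_pos: [466.8, 245.7, -17.1]
ee_rot: [-179.7, -1.1, -0.3]
force: [-0.7, 0.3, 0.3]
gripper_width: 91.1
```

```bash
python3 w.py pics/w5.png;python3 -c "
import cv2;a=cv2.imread('pics/w5.png')[170:350,200:450];cv2.imwrite('pics/w5c.png',cv2.resize(a,None,fx=3,fy=3))"
```

```text
8.825 [466.9 245.7 -17. ] [-179.72   -1.13   -0.32] 91.09562591222671 [ 0.5 -0.8 -0.2]
```

View pics/w5c.png

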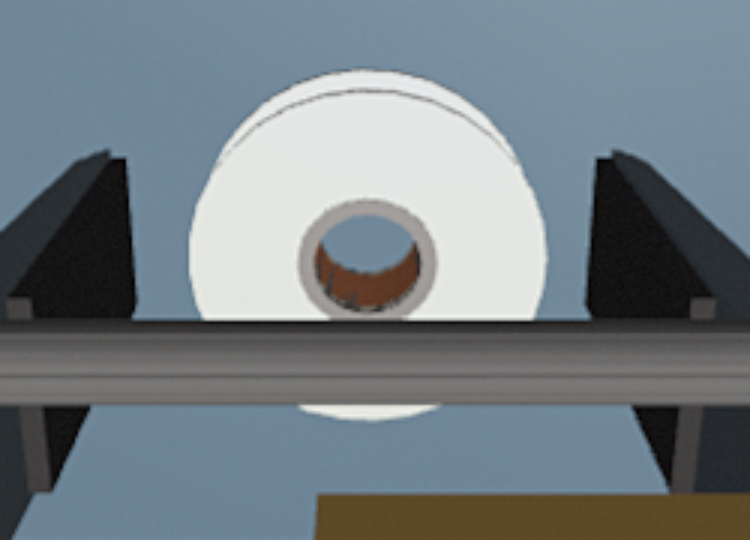

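Call:
drive_tool([
  {"claw":1,"dx":0,"dy":0,"dz":0,"yaw":0},
  {"claw":1,"dx":0,"dy":0,"dz":0,"yaw":0},
  {"claw":1,"dx":0,"dy":0,"dz":0,"yaw":0},
  {"claw":1,"dx":0,"dy":0,"dz":0,"yaw":0},
  {"claw":1,"dx":0,"dy":0,"dz":0,"yaw":0},
])

```text
time_s: 9.45
ee_pos: [466.9, 245.6, -16.8]
ee_rot: [-179.7, -1.1, -0.3]
force: [0.1, 0.2, 0.3]
gripper_width: 65.6
```

Call:
drive_tool([
  {"claw":1,"dx":0,"dy":0,"dz":-0.5,"yaw":0},
  {"claw":1,"dx":0,"dy":0,"dz":-1,"yaw":0},
  {"claw":1,"dx":0,"dy":0,"dz":-1,"yaw":0},
  {"claw":1,"dx":0.1,"dy":0.5,"dz":-1,"yaw":0},
  {"claw":1,"dx":0.1,"dy":1,"dz":-0.8,"yaw":0},
])

```text
time_s: 10.07
ee_pos: [467.4, 215.0, 71.8]
ee_rot: [-179.8, -0.9, -0.2]
force: [0.9, -1.0, -2.3]
gripper_width: 65.8
```

Call:
drive_tool([
  {"claw":1,"dx":0.1,"dy":1,"dz":-0.3,"yaw":0},
  {"claw":1,"dx":0.1,"dy":1,"dz":0,"yaw":0},
  {"claw":1,"dx":0.1,"dy":1,"dz":0,"yaw":0},
  {"claw":1,"dx":0.1,"dy":1,"dz":0,"yaw":0},
  {"claw":1,"dx":0.1,"dy":1,"dz":0,"yaw":0},
])

```text
time_s: 10.7
ee_pos: [477.4, 112.4, 81.9]
ee_rot: [-179.7, -1.2, -0.2]
force: [0.1, 0.1, -1.7]
gripper_width: 66.4
```

Call:
drive_tool([
  {"claw":1,"dx":0.14,"dy":1,"dz":0,"yaw":0},
  {"claw":1,"dx":0.14,"dy":1,"dz":0,"yaw":0},
  {"claw":1,"dx":0.14,"dy":1,"dz":0,"yaw":0},
  {"claw":1,"dx":0.14,"dy":1,"dz":0,"yaw":0},
  {"claw":1,"dx":0.14,"dy":1,"dz":0,"yaw":0},
])

```text
time_s: 11.32
ee_pos: [490.3, 9.1, 83.9]
ee_rot: [-179.7, -1.2, -0.2]
force: [-0.8, -0.2, -2.4]
gripper_width: 65.7
```

Call:
drive_tool([
  {"claw":1,"dx":0,"dy":0.6,"dz":0,"yaw":0},
  {"claw":1,"dx":0,"dy":0.1,"dz":0,"yaw":0},
  {"claw":1,"dx":0,"dy":0,"dz":0,"yaw":0},
])

```text
time_s: 11.7
ee_pos: [489.9, -5.8, 84.5]
ee_rot: [-179.6, -1.3, -0.3]
force: [0.0, -0.4, -2.1]
gripper_width: 65.8
```

```bash
python3 w.py pics/w6.png
python3 - <<'E'
from h import *
import pickle
f=pickle.load(open("w.pkl","rb"));c=f["color"].copy()
s=telemetry.state();t=s["ee_pos"]
print("expect spindle tip",proj(f,[493.8,-9.9,65]),"at z base10",proj(f,[493.8,-9.9,10]))
g=grab_frame("scene");cv2.imwrite("pics/s6.png",cv2.resize(g["color"][140:240,260:420],None,fx=4,fy=4))
cv2.imwrite("pics/w6c.png",cv2.resize(c[170:350,200:450],None,fx=3,fy=3))
E
```

```text
11.75 [489.9  -5.7  84.5] [-179.64   -1.25   -0.26] 65.96692047084588 [ 0.4 -0.4 -1.8]
expect spindle tip [327.49337102 218.94860601] at z base10 [326.45275477 199.23147387]
```

View pics/w6c.png

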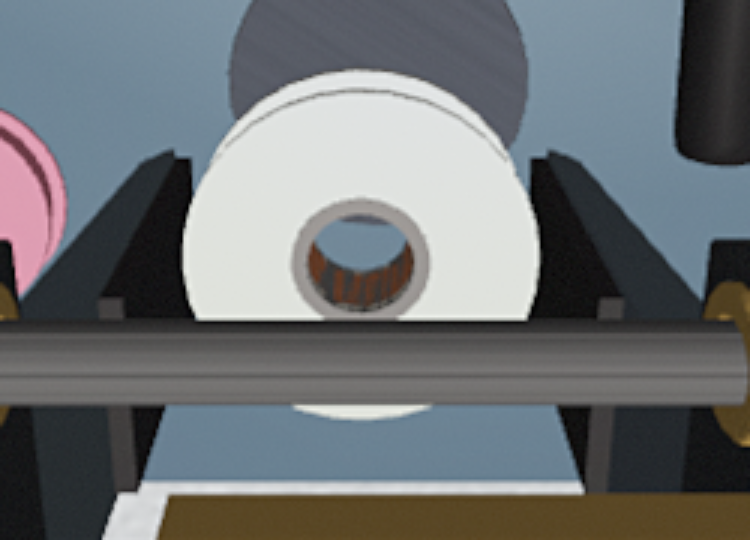

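View pics/s6.png

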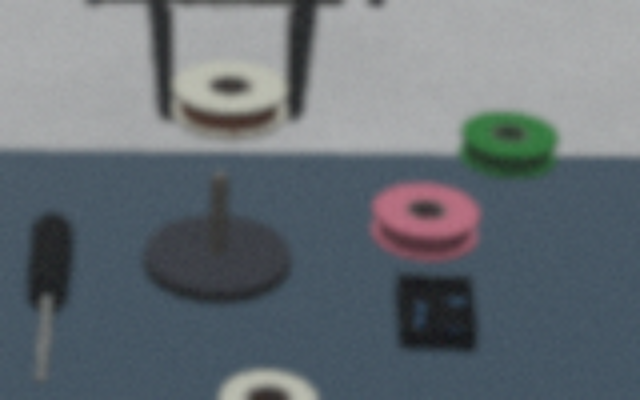

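```bash
cat > b.py <<'E'
from h import *
import pickle,sys
f=pickle.load(open("w.pkl","rb"));u,v,z=map(float,sys.argv[1:4]);t=telemetry.state()["ee_pos"]
p=onz(f,u,v,z);print("bore",p.round(1),"rel tcp",(p-t).round(1),"need",(np.array([493.8,-9.9])-p[:2]).round(1))
E
python3 b.py 320.3 257.3 119.5
```

```text
bore [489.8  -5.  119.5] rel tcp [-0.2  0.6 35.1] need [ 4.  -4.9]
```

Call:
drive_tool([
  {"claw":1,"dx":0.18,"dy":0.22,"dz":0.3,"yaw":0},
  {"claw":1,"dx":0,"dy":0,"dz":0.7,"yaw":0},
  {"claw":1,"dx":0,"dy":0,"dz":0.3,"yaw":0},
  {"claw":1,"dx":0,"dy":0,"dz":0,"yaw":0},
])

```text
time_s: 12.3
ee_pos: [493.8, -9.1, 55.9]
ee_rot: [-179.6, -1.1, -0.2]
force: [0.6, 0.1, -2.7]
gripper_width: 65.6
```

```bash
python3 w.py pics/w7.png
python3 - <<'E'
from h import *
import pickle
f=pickle.load(open("w.pkl","rb"))
cv2.imwrite("pics/w7c.png",cv2.resize(f["color"][210:290,270:370],None,fx=7,fy=7,interpolation=cv2.INTER_CUBIC))
print(proj(f,[493.8,-9.9,65]),proj(f,[493.8,-9.9,60]))
E
```

```text
12.35 [493.9  -9.1  56.1] [-1.7963e+02 -1.1600e+00 -1.6000e-01] 65.79404704842904 [ 0.3  0.2 -2.5]
[323.05139886 239.23459533] [323.02958187 236.27743264]
```

View pics/w7c.png

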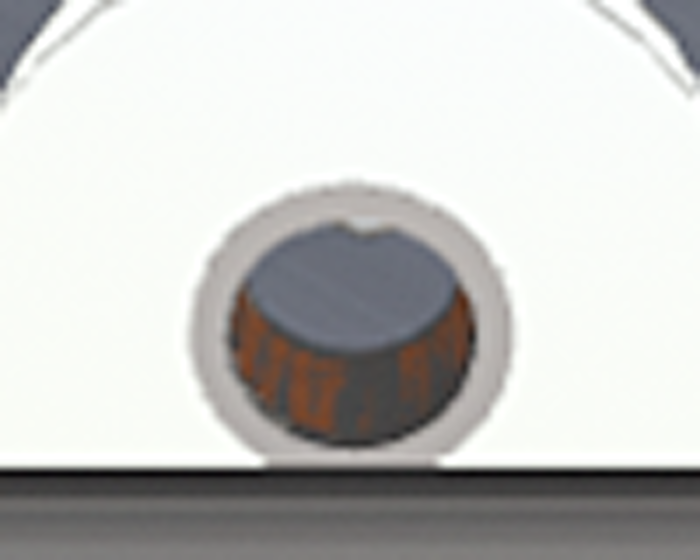

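Call:
drive_tool([
  {"claw":1,"dx":-0.03,"dy":0.06,"dz":0.4,"yaw":0},
  {"claw":1,"dx":-0.02,"dy":0,"dz":0.8,"yaw":0},
  {"claw":1,"dx":-0.02,"dy":0,"dz":0.8,"yaw":0},
  {"claw":1,"dx":-0.02,"dy":0,"dz":0.5,"yaw":0},
  {"claw":1,"dx":0,"dy":0,"dz":0,"yaw":0},
])

```text
time_s: 12.98
ee_pos: [493.9, -10.3, 4.5]
ee_rot: [-179.6, -1.3, -0.2]
force: [-0.3, -0.4, -1.7]
gripper_width: 66.0
```

Call:
drive_tool([
  {"claw":1,"dx":-0.02,"dy":0,"dz":0.35,"yaw":0},
  {"claw":1,"dx":0,"dy":0,"dz":0.1,"yaw":0},
  {"claw":1,"dx":0,"dy":0,"dz":0.05,"yaw":0},
])

```text
time_s: 13.35
ee_pos: [494.8, -10.2, -5.2]
ee_rot: [-179.6, -1.4, -0.2]
force: [0.7, 0.1, -2.3]
gripper_width: 66.2
```

Call:
drive_tool([
  {"claw":1,"dx":-0.03,"dy":0,"dz":0.08,"yaw":0},
  {"claw":1,"dx":0,"dy":0,"dz":0.05,"yaw":0},
])

```text
time_s: 13.6
ee_pos: [494.6, -10.2, -6.9]
ee_rot: [-179.6, -1.5, -0.1]
force: [-3.9, 0.2, 10.4]
gripper_width: 66.3
```

Call:
drive_tool([
  {"claw":-1,"dx":0,"dy":0,"dz":-0.03,"yaw":0},
  {"claw":-1,"dx":0,"dy":0,"dz":0,"yaw":0},
  {"claw":-1,"dx":0,"dy":0,"dz":0,"yaw":0},
])

```text
time_s: 13.98
ee_pos: [495.5, -10.3, -5.5]
ee_rot: [-179.7, -1.6, -0.1]
force: [0.6, -0.5, -0.6]
gripper_width: 90.2
```

Call:
drive_tool([
  {"claw":-1,"dx":0,"dy":0,"dz":-0.6,"yaw":0},
  {"claw":-1,"dx":0,"dy":0,"dz":-1,"yaw":0},
  {"claw":-1,"dx":0,"dy":0,"dz":-1,"yaw":0},
  {"claw":-1,"dx":0,"dy":0,"dz":-1,"yaw":0},
  {"claw":-1,"dx":0.5,"dy":0,"dz":-1,"yaw":0},
])

```text
time_s: 14.6
ee_pos: [501.7, -10.8, 90.9]
ee_rot: [-179.6, -1.5, -0.2]
force: [0.9, -0.5, 0.0]
gripper_width: 91.0
```

```bash
python3 w.py pics/w8.png
python3 - <<'E'
from h import *
g=grab_frame("scene");cv2.imwrite("pics/s8.png",cv2.resize(g["color"][140:260,260:420],None,fx=4,fy=4))
E
```

```text
14.65 [505.9 -11.   93.9] [-1.7967e+02 -1.9900e+00 -1.5000e-01] 91.34726134784844 [3.2 0.5 1.7]
```

View pics/s8.png

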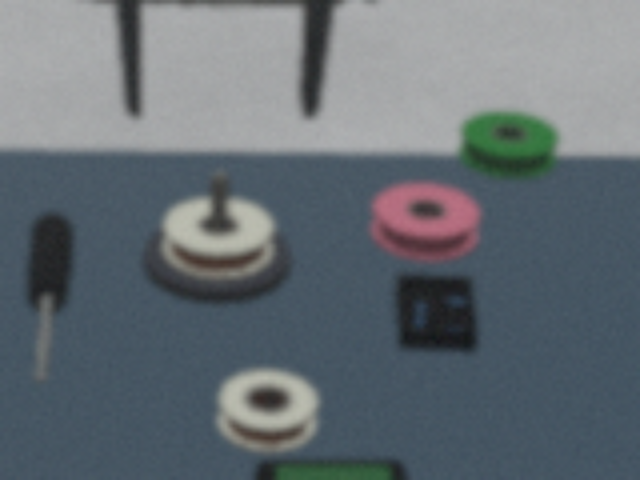

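View pics/w8.png

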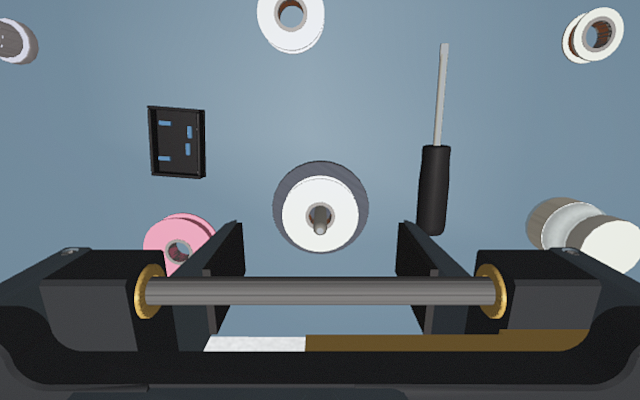

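Call:
drive_tool([
  {"claw":-1,"dx":1,"dy":-0.15,"dz":0,"yaw":0},
  {"claw":-1,"dx":1,"dy":-0.15,"dz":0,"yaw":0},
  {"claw":-1,"dx":1,"dy":-0.15,"dz":0,"yaw":0},
  {"claw":-1,"dx":1,"dy":-0.15,"dz":0,"yaw":0},
  {"claw":-1,"dx":1,"dy":-0.15,"dz":0,"yaw":0},
])

```text
time_s: 15.32
ee_pos: [602.6, 4.0, 93.2]
ee_rot: [-179.7, -1.5, -0.2]
force: [-1.0, -0.3, 0.8]
gripper_width: 91.0
```

Call:
drive_tool([
  {"claw":-1,"dx":1,"dy":-0.15,"dz":0,"yaw":0},
  {"claw":-1,"dx":0.8,"dy":-0.15,"dz":0,"yaw":0},
  {"claw":-1,"dx":0,"dy":0,"dz":0,"yaw":0},
])

```text
time_s: 15.7
ee_pos: [638.1, 10.2, 91.3]
ee_rot: [-179.7, -1.2, -0.2]
force: [-0.5, -0.4, 0.0]
gripper_width: 91.2
```

```bash
python3 w.py pics/w9.png; python3 wm.py 320 200 16
```

```text
15.75 [637.2  10.1  91.2] [-1.7967e+02 -1.1600e+00 -1.6000e-01] 91.06808822061706 [-0.2  0.  -0.7]
((655.0015869140625, 13.31574535369873), 54.5337028503418, (654.9635009765625, 13.285639762878418), (52.01020812988281, 53.98797607421875), [289, 154, 60, 61, 2488]) [637.22156599  10.12114302  91.20162975]
```

View pics/w9.png

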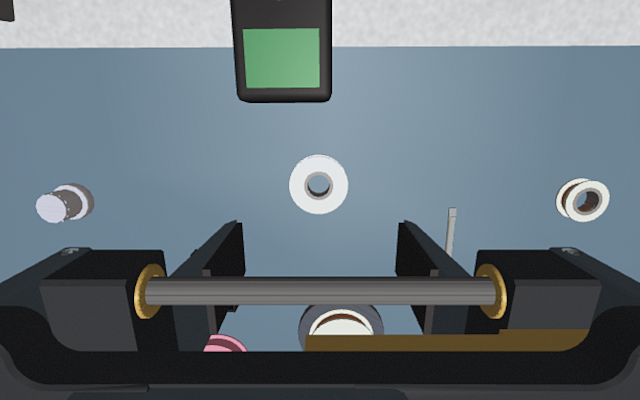

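Call:
drive_tool([
  {"claw":-1,"dx":0.5,"dy":-0.1,"dz":0.5,"yaw":0},
  {"claw":-1,"dx":0.2,"dy":-0.05,"dz":1,"yaw":0},
  {"claw":-1,"dx":0,"dy":0,"dz":1,"yaw":0},
  {"claw":-1,"dx":0,"dy":0,"dz":0.9,"yaw":0},
  {"claw":-1,"dx":0,"dy":0,"dz":0.2,"yaw":0},
])

```text
time_s: 16.38
ee_pos: [649.6, 13.4, 12.3]
ee_rot: [-179.7, -0.8, -0.2]
force: [0.1, -0.2, -0.4]
gripper_width: 91.2
```

Call:
drive_tool([
  {"claw":-1,"dx":0.25,"dy":0,"dz":0.5,"yaw":0},
  {"claw":-1,"dx":0,"dy":0,"dz":0.5,"yaw":0},
  {"claw":-1,"dx":0,"dy":0,"dz":0.25,"yaw":0},
  {"claw":-1,"dx":0,"dy":0,"dz":0,"yaw":0},
])

```text
time_s: 16.88
ee_pos: [655.5, 13.6, -14.6]
ee_rot: [-179.7, -0.8, -0.2]
force: [-0.4, -0.8, 0.5]
gripper_width: 91.0
```

Call:
drive_tool([
  {"claw":1,"dx":-0.02,"dy":0,"dz":0.12,"yaw":0},
  {"claw":1,"dx":0,"dy":0,"dz":0,"yaw":0},
  {"claw":1,"dx":0,"dy":0,"dz":0,"yaw":0},
  {"claw":1,"dx":0,"dy":0,"dz":0,"yaw":0},
  {"claw":1,"dx":0,"dy":0,"dz":0,"yaw":0},
])

```text
time_s: 17.5
ee_pos: [655.9, 13.5, -15.8]
ee_rot: [-179.7, -0.9, -0.2]
force: [0.3, 0.4, -1.1]
gripper_width: 51.6
```

Call:
drive_tool([
  {"claw":1,"dx":0,"dy":0,"dz":0,"yaw":0},
  {"claw":1,"dx":0,"dy":0,"dz":0,"yaw":0},
])

```text
time_s: 17.75
ee_pos: [656.0, 13.5, -15.8]
ee_rot: [-179.7, -0.9, -0.2]
force: [0.4, 0.0, 0.2]
gripper_width: 51.1
```

Call:
drive_tool([
  {"claw":1,"dx":0,"dy":0,"dz":-0.5,"yaw":0},
  {"claw":1,"dx":0,"dy":0,"dz":-1,"yaw":0},
  {"claw":1,"dx":0,"dy":0,"dz":-1,"yaw":0},
  {"claw":1,"dx":-0.5,"dy":0.1,"dz":-1,"yaw":0},
  {"claw":1,"dx":-1,"dy":0.15,"dz":-1,"yaw":0},
])

```text
time_s: 18.38
ee_pos: [622.6, 8.1, 76.4]
ee_rot: [-179.7, -0.7, -0.2]
force: [0.6, 0.1, -1.4]
gripper_width: 51.5
```

Call:
drive_tool([
  {"claw":1,"dx":-1,"dy":0.15,"dz":-0.2,"yaw":0},
  {"claw":1,"dx":-1,"dy":0.15,"dz":0,"yaw":0},
  {"claw":1,"dx":-1,"dy":0.15,"dz":0,"yaw":0},
  {"claw":1,"dx":-1,"dy":0.15,"dz":0,"yaw":0},
  {"claw":1,"dx":-1,"dy":0.15,"dz":0,"yaw":0},
])

```text
time_s: 19.0
ee_pos: [517.0, -7.6, 85.0]
ee_rot: [-179.7, -1.0, -0.2]
force: [-0.4, -0.3, -1.2]
gripper_width: 51.4
```

Call:
drive_tool([
  {"claw":1,"dx":-0.8,"dy":0.1,"dz":0.2,"yaw":0},
  {"claw":1,"dx":-0.2,"dy":0,"dz":0.4,"yaw":0},
  {"claw":1,"dx":0,"dy":0,"dz":0.2,"yaw":0},
  {"claw":1,"dx":0,"dy":0,"dz":0,"yaw":0},
])

```text
time_s: 19.5
ee_pos: [494.9, -9.7, 70.0]
ee_rot: [-179.7, -1.1, -0.2]
force: [0.1, -0.2, -1.0]
gripper_width: 51.3
```

```bash
python3 w.py pics/w10.png
python3 - <<'E'
from h import *
import pickle
f=pickle.load(open("w.pkl","rb"))
cv2.imwrite("pics/w10c.png",cv2.resize(f["color"][190:290,260:380],None,fx=6,fy=6,interpolation=cv2.INTER_CUBIC))
print(proj(f,[493.8,-9.9,65]))
E
```

```text
19.55 [495.   -9.8  70.1] [-179.71   -1.13   -0.18] 51.295865216782026 [ 0.4 -0.2 -1.2]
[322.00267079 232.6694333 ]
```

View pics/w10c.png

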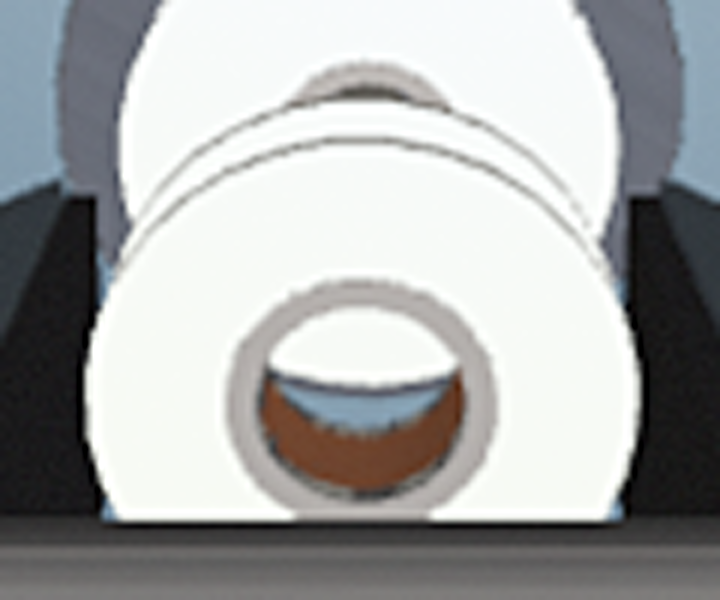

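```bash
python3 b.py 320.5 255.5 101.9
```

```text
bore [494.4  -9.  101.9] rel tcp [-0.6  0.7 31.8] need [-0.6 -0.9]
```

Call:
drive_tool([
  {"claw":1,"dx":-0.05,"dy":0.04,"dz":0.5,"yaw":0},
  {"claw":1,"dx":-0.03,"dy":0,"dz":0.8,"yaw":0},
  {"claw":1,"dx":-0.02,"dy":0,"dz":0.8,"yaw":0},
  {"claw":1,"dx":0,"dy":0,"dz":0.2,"yaw":0},
  {"claw":1,"dx":0,"dy":0,"dz":0,"yaw":0},
])

```text
time_s: 20.18
ee_pos: [495.6, -10.3, 21.3]
ee_rot: [-179.7, -1.2, -0.2]
force: [-0.2, -0.3, -1.1]
gripper_width: 51.8
```

Call:
drive_tool([
  {"claw":1,"dx":-0.06,"dy":0,"dz":0.25,"yaw":0},
  {"claw":1,"dx":0,"dy":0,"dz":0.1,"yaw":0},
  {"claw":1,"dx":0,"dy":0,"dz":0.05,"yaw":0},
])

```text
time_s: 20.55
ee_pos: [495.5, -10.3, 13.7]
ee_rot: [-179.7, -1.3, -0.2]
force: [-0.1, 0.6, -0.2]
gripper_width: 51.4
```

Call:
drive_tool([
  {"claw":1,"dx":-0.04,"dy":0,"dz":0.08,"yaw":0},
  {"claw":1,"dx":0,"dy":0,"dz":0.03,"yaw":0},
])

```text
time_s: 20.8
ee_pos: [495.0, -10.3, 12.1]
ee_rot: [-179.7, -1.4, -0.2]
force: [-2.2, -0.2, 6.0]
gripper_width: 51.5
```

Call:
drive_tool([
  {"claw":-1,"dx":0,"dy":0,"dz":-0.02,"yaw":0},
  {"claw":-1,"dx":0,"dy":0,"dz":0,"yaw":0},
  {"claw":-1,"dx":0,"dy":0,"dz":0,"yaw":0},
])

```text
time_s: 21.18
ee_pos: [495.5, -10.4, 12.8]
ee_rot: [-179.7, -1.4, -0.2]
force: [0.1, -0.2, 0.2]
gripper_width: 78.7
```

Call:
drive_tool([
  {"claw":-1,"dx":0,"dy":0,"dz":-0.6,"yaw":0},
  {"claw":-1,"dx":0,"dy":0,"dz":-1,"yaw":0},
  {"claw":-1,"dx":0,"dy":0,"dz":-1,"yaw":0},
  {"claw":-1,"dx":0,"dy":0.3,"dz":-1,"yaw":0},
  {"claw":-1,"dx":0.5,"dy":1,"dz":-0.5,"yaw":0},
])

```text
time_s: 21.8
ee_pos: [502.9, -36.4, 99.7]
ee_rot: [-179.7, -1.4, -0.0]
force: [1.1, -0.2, -0.2]
gripper_width: 91.5
```

Run:
```python
from h import *
g=grab_frame("scene");cv2.imwrite("pics/s11.png",cv2.resize(g["color"][140:260,190:350],None,fx=4,fy=4))
print(telemetry.state()["ee_pos"])
```

```text
[505.85163322 -38.89894561 100.99832964]
```

View pics/s11.png

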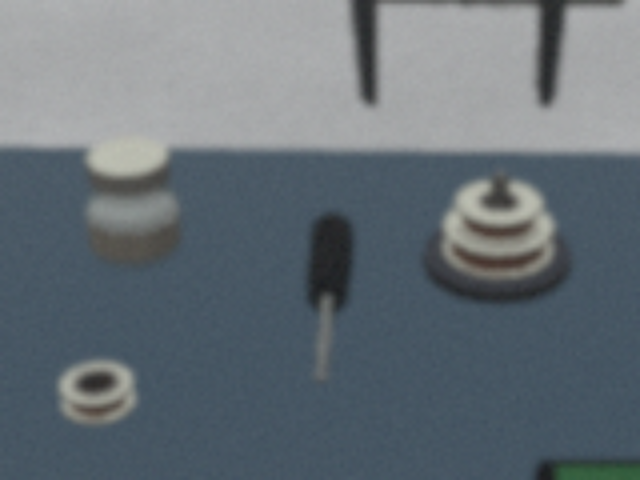

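Call:
drive_tool([
  {"claw":-1,"dx":0.7,"dy":1,"dz":0,"yaw":0},
  {"claw":-1,"dx":0.7,"dy":1,"dz":0,"yaw":0},
  {"claw":-1,"dx":0.7,"dy":1,"dz":0,"yaw":0},
  {"claw":-1,"dx":0.7,"dy":1,"dz":0,"yaw":0},
  {"claw":-1,"dx":0.7,"dy":1,"dz":0,"yaw":0},
])

```text
time_s: 22.48
ee_pos: [577.4, -141.9, 104.4]
ee_rot: [-179.8, -1.7, -0.1]
force: [0.4, 0.4, -0.4]
gripper_width: 91.5
```

Call:
drive_tool([
  {"claw":-1,"dx":0.7,"dy":1,"dz":0,"yaw":0},
  {"claw":-1,"dx":0.6,"dy":1,"dz":0,"yaw":0},
  {"claw":-1,"dx":0.5,"dy":1,"dz":0,"yaw":0},
  {"claw":-1,"dx":0.2,"dy":0.6,"dz":0,"yaw":0},
  {"claw":-1,"dx":0,"dy":0,"dz":0,"yaw":0},
])

```text
time_s: 23.1
ee_pos: [618.8, -218.6, 103.5]
ee_rot: [-179.7, -1.5, -0.3]
force: [-1.1, 0.2, -0.3]
gripper_width: 91.7
```

```bash
python3 w.py pics/w12.png; python3 wm.py 320 190 14
```

```text
23.15 [ 618.6 -218.1  103.5] [-179.64   -1.54   -0.27] 91.41510575818188 [ 0.2  0.  -0.2]
((639.826904296875, -227.7610321044922), 40.413421630859375, (639.7291870117188, -227.9138641357422), (38.276031494140625, 39.83185958862305), [311, 156, 43, 43, 1107]) [ 618.57173168 -218.05386144  103.49057914]
```

View pics/w12.png

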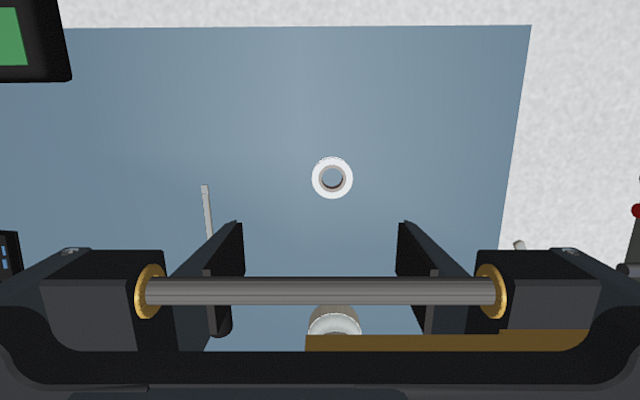

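Call:
drive_tool([
  {"claw":-1,"dx":0.6,"dy":0.4,"dz":0.6,"yaw":0},
  {"claw":-1,"dx":0.25,"dy":0.1,"dz":1,"yaw":0},
  {"claw":-1,"dx":0,"dy":0,"dz":1,"yaw":0},
  {"claw":-1,"dx":0,"dy":0,"dz":1,"yaw":0},
  {"claw":-1,"dx":0,"dy":0,"dz":0.4,"yaw":0},
])

```text
time_s: 23.78
ee_pos: [638.0, -225.4, 16.9]
ee_rot: [-179.5, -1.3, -0.1]
force: [0.7, 0.1, -0.7]
gripper_width: 91.1
```

Call:
drive_tool([
  {"claw":-1,"dx":0.05,"dy":0.15,"dz":0.6,"yaw":0},
  {"claw":-1,"dx":0,"dy":0,"dz":0.6,"yaw":0},
  {"claw":-1,"dx":0,"dy":0,"dz":0.25,"yaw":0},
  {"claw":-1,"dx":0,"dy":0,"dz":0,"yaw":0},
])

```text
time_s: 24.28
ee_pos: [639.9, -228.0, -14.8]
ee_rot: [-179.5, -1.3, -0.1]
force: [-0.3, -0.2, -0.4]
gripper_width: 91.3
```

Call:
drive_tool([
  {"claw":1,"dx":-0.02,"dy":0,"dz":0.12,"yaw":0},
  {"claw":1,"dx":0,"dy":0,"dz":0,"yaw":0},
  {"claw":1,"dx":0,"dy":0,"dz":0,"yaw":0},
  {"claw":1,"dx":0,"dy":0,"dz":0,"yaw":0},
  {"claw":1,"dx":0,"dy":0,"dz":0,"yaw":0},
])

```text
time_s: 24.9
ee_pos: [640.6, -228.4, -15.5]
ee_rot: [-179.6, -1.5, -0.1]
force: [-0.2, -0.5, -0.7]
gripper_width: 44.2
```

Call:
drive_tool([
  {"claw":1,"dx":0,"dy":0,"dz":0,"yaw":0},
  {"claw":1,"dx":0,"dy":0,"dz":0,"yaw":0},
  {"claw":1,"dx":0,"dy":0,"dz":0,"yaw":0},
])

```text
time_s: 25.28
ee_pos: [640.6, -228.5, -15.5]
ee_rot: [-179.6, -1.5, -0.1]
force: [-0.6, -0.0, -0.0]
gripper_width: 36.4
```

Call:
drive_tool([
  {"claw":1,"dx":0,"dy":0,"dz":-0.5,"yaw":0},
  {"claw":1,"dx":0,"dy":0,"dz":-1,"yaw":0},
  {"claw":1,"dx":0,"dy":0,"dz":-1,"yaw":0},
  {"claw":1,"dx":0,"dy":-0.3,"dz":-1,"yaw":0},
  {"claw":1,"dx":-0.4,"dy":-1,"dz":-1,"yaw":0},
])

```text
time_s: 25.9
ee_pos: [629.5, -203.4, 77.2]
ee_rot: [-179.5, -1.3, -0.2]
force: [0.1, 0.4, -0.8]
gripper_width: 36.1
```

```bash
python3 w.py pics/w13.png
```

```text
25.95 [ 629.4 -200.8   80.3] [-1.7947e+02 -1.4600e+00 -1.2000e-01] 36.03379755935095 [-1.7  1.7  1. ]
```

View pics/w13.png

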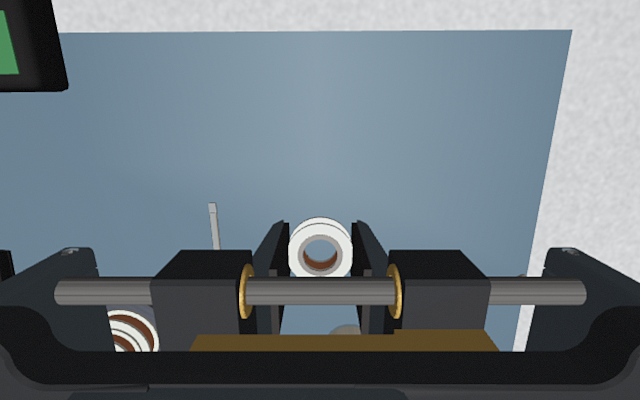

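Call:
drive_tool([
  {"claw":1,"dx":-0.7,"dy":-1,"dz":-0.2,"yaw":0},
  {"claw":1,"dx":-0.7,"dy":-1,"dz":0,"yaw":0},
  {"claw":1,"dx":-0.7,"dy":-1,"dz":0,"yaw":0},
  {"claw":1,"dx":-0.7,"dy":-1,"dz":0,"yaw":0},
  {"claw":1,"dx":-0.7,"dy":-1,"dz":0,"yaw":0},
])

```text
time_s: 26.58
ee_pos: [559.4, -99.5, 86.4]
ee_rot: [-179.6, -1.8, -0.2]
force: [-0.1, 0.7, -0.2]
gripper_width: 35.4
```

Call:
drive_tool([
  {"claw":1,"dx":-0.7,"dy":-1,"dz":0,"yaw":0},
  {"claw":1,"dx":-0.7,"dy":-1,"dz":0,"yaw":0},
  {"claw":1,"dx":-0.7,"dy":-1,"dz":0,"yaw":0},
  {"claw":1,"dx":-0.3,"dy":-0.5,"dz":0,"yaw":0},
  {"claw":1,"dx":0,"dy":0,"dz":0,"yaw":0},
])

```text
time_s: 27.2
ee_pos: [509.7, -26.3, 86.8]
ee_rot: [-179.6, -2.0, -0.1]
force: [-0.4, -0.6, -1.0]
gripper_width: 35.8
```

Call:
drive_tool([
  {"claw":1,"dx":-0.6,"dy":-0.6,"dz":0.1,"yaw":0},
  {"claw":1,"dx":-0.2,"dy":-0.2,"dz":0,"yaw":0},
  {"claw":1,"dx":0,"dy":0,"dz":0,"yaw":0},
])

```text
time_s: 27.58
ee_pos: [493.5, -9.9, 84.1]
ee_rot: [-179.7, -2.0, -0.1]
force: [-0.6, 0.0, -1.1]
gripper_width: 36.3
```

```bash
python3 w.py pics/w14.png
python3 - <<'E'
from h import *
import pickle
f=pickle.load(open("w.pkl","rb"))
cv2.imwrite("pics/w14c.png",cv2.resize(f["color"][190:290,260:380],None,fx=6,fy=6,interpolation=cv2.INTER_CUBIC))
E
```

```text
27.625 [493.6 -10.1  84.1] [-1.7966e+02 -1.9900e+00 -1.1000e-01] 35.8943880633525 [ 0.8 -0.1 -0.3]
```

View pics/w14c.png

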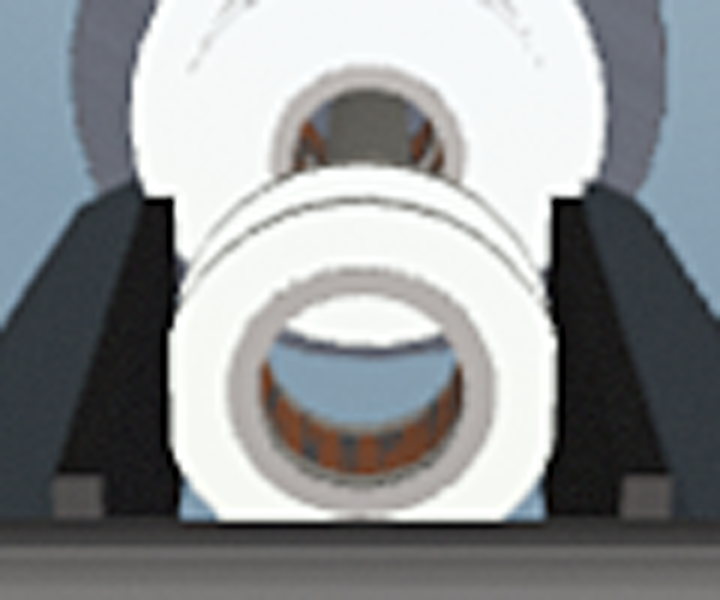

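```bash
python3 b.py 320.4 254.8 113.6
```

```text
bore [491.9  -9.1 113.6] rel tcp [-1.7  0.9 29.5] need [ 1.9 -0.8]
```

Call:
drive_tool([
  {"claw":1,"dx":0.04,"dy":0.03,"dz":0.5,"yaw":0},
  {"claw":1,"dx":0,"dy":0,"dz":0.8,"yaw":0},
  {"claw":1,"dx":0,"dy":0,"dz":0.7,"yaw":0},
  {"claw":1,"dx":0,"dy":0,"dz":0.2,"yaw":0},
  {"claw":1,"dx":0,"dy":0,"dz":0,"yaw":0},
])

```text
time_s: 28.25
ee_pos: [497.1, -11.4, 37.2]
ee_rot: [-179.7, -2.0, -0.2]
force: [0.2, 0.3, -0.1]
gripper_width: 36.3
```

Call:
drive_tool([
  {"claw":1,"dx":-0.1,"dy":-0.05,"dz":0.25,"yaw":0},
  {"claw":1,"dx":0,"dy":0,"dz":0.1,"yaw":0},
  {"claw":1,"dx":0,"dy":0,"dz":0.03,"yaw":0},
])

```text
time_s: 28.62
ee_pos: [496.0, -10.3, 29.8]
ee_rot: [-179.7, -2.1, -0.2]
force: [-1.0, 0.4, -1.2]
gripper_width: 35.9
```

Call:
drive_tool([
  {"claw":1,"dx":-0.05,"dy":0,"dz":0.07,"yaw":0},
  {"claw":1,"dx":0,"dy":0,"dz":0.03,"yaw":0},
])

```text
time_s: 28.88
ee_pos: [495.5, -10.3, 28.5]
ee_rot: [-179.7, -2.2, -0.2]
force: [-2.6, 0.1, 6.4]
gripper_width: 35.9
```

Call:
drive_tool([
  {"claw":-1,"dx":0,"dy":0,"dz":-0.02,"yaw":0},
  {"claw":-1,"dx":0,"dy":0,"dz":0,"yaw":0},
  {"claw":-1,"dx":0,"dy":0,"dz":0,"yaw":0},
])

```text
time_s: 29.25
ee_pos: [495.7, -10.3, 29.1]
ee_rot: [-179.7, -2.2, -0.2]
force: [-0.2, -0.8, 0.4]
gripper_width: 63.0
```

Call:
drive_tool([
  {"claw":-1,"dx":0,"dy":0,"dz":-0.6,"yaw":0},
  {"claw":-1,"dx":0,"dy":0,"dz":-1,"yaw":0},
  {"claw":-1,"dx":0,"dy":0,"dz":-1,"yaw":0},
  {"claw":-1,"dx":0,"dy":-0.3,"dz":-1,"yaw":0},
  {"claw":-1,"dx":0.5,"dy":-1,"dz":-0.2,"yaw":0},
])

```text
time_s: 29.88
ee_pos: [502.6, 14.8, 110.5]
ee_rot: [-179.7, -2.3, -0.3]
force: [-0.2, -0.6, -0.7]
gripper_width: 91.2
```

Run:
```python
from h import *
g=grab_frame("scene");cv2.imwrite("pics/s15.png",cv2.resize(g["color"][150:270,250:450],None,fx=4,fy=4))
print(telemetry.state()["ee_pos"])
```

```text
[504.67278721  17.12908636 110.8748905 ]
```

View pics/s15.png

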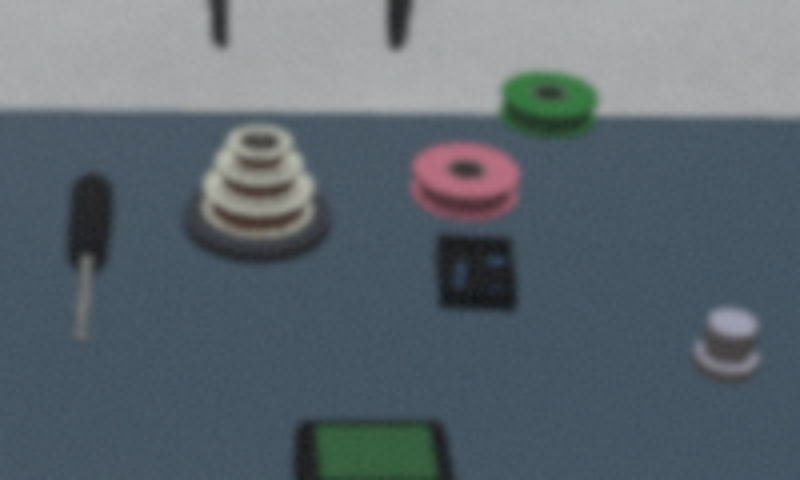

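Call:
drive_tool([
  {"claw":-1,"dx":0.6,"dy":-1,"dz":0,"yaw":0},
  {"claw":-1,"dx":0.6,"dy":-1,"dz":0,"yaw":0},
  {"claw":-1,"dx":0.6,"dy":-1,"dz":0,"yaw":0},
  {"claw":-1,"dx":0.6,"dy":-1,"dz":0,"yaw":0},
  {"claw":-1,"dx":0.6,"dy":-1,"dz":0,"yaw":0},
])

```text
time_s: 30.55
ee_pos: [566.7, 119.5, 116.3]
ee_rot: [-179.6, -2.5, -0.3]
force: [0.3, -0.6, 0.0]
gripper_width: 91.0
```

Call:
drive_tool([
  {"claw":-1,"dx":0.6,"dy":-1,"dz":0,"yaw":0},
  {"claw":-1,"dx":0.6,"dy":-1,"dz":0,"yaw":0},
  {"claw":-1,"dx":0.6,"dy":-1,"dz":0,"yaw":0},
  {"claw":-1,"dx":0.4,"dy":-1,"dz":0,"yaw":0},
  {"claw":-1,"dx":0.2,"dy":-1,"dz":0,"yaw":0},
])

```text
time_s: 31.18
ee_pos: [618.1, 225.9, 118.4]
ee_rot: [-179.7, -2.5, -0.2]
force: [-0.5, -0.1, 0.3]
gripper_width: 91.0
```

Call:
drive_tool([
  {"claw":-1,"dx":0,"dy":-0.2,"dz":0,"yaw":0},
  {"claw":-1,"dx":0,"dy":0,"dz":0,"yaw":0},
])

```text
time_s: 31.42
ee_pos: [617.8, 231.6, 117.9]
ee_rot: [-179.7, -2.4, -0.1]
force: [0.0, -0.4, -0.1]
gripper_width: 91.1
```

```bash
python3 w.py pics/w16.png
```

```text
31.475 [617.8 231.3 117.9] [-1.7971e+02 -2.4000e+00 -1.0000e-01] 91.32807549503688 [ 0.2  1.  -0.3]
```

View pics/w16.png

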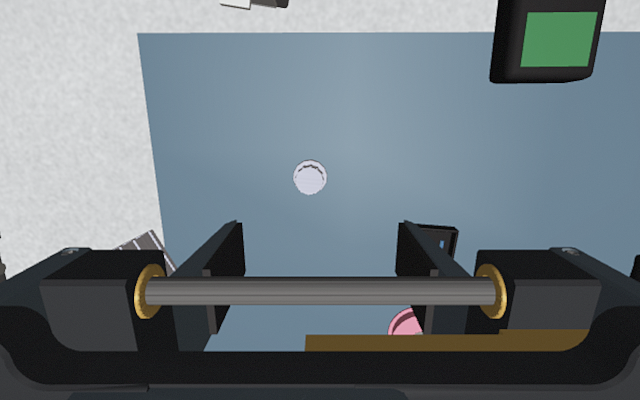

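Run:
```python
from h import *
import pickle
f=pickle.load(open("w.pkl","rb"))
cv2.imwrite("pics/w16c.png",cv2.resize(f["color"][150:205,280:340],None,fx=10,fy=10,interpolation=cv2.INTER_CUBIC))
```

```text
(no output)
```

View pics/w16c.png

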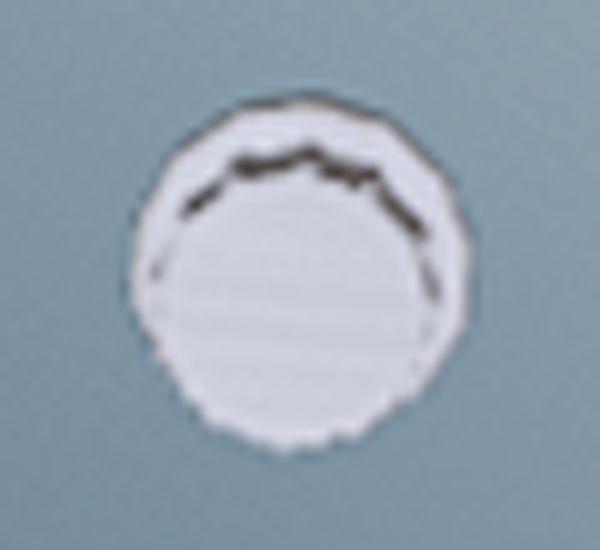

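```bash
python3 b.py 309 181.0 30; python3 b.py 310.2 176.5 10
```

```text
bore [637.2 243.3  30. ] rel tcp [ 19.4  12.  -87.9] need [-143.4 -253.2]
bore [638.  242.9  10. ] rel tcp [  20.2   11.6 -107.9] need [-144.2 -252.8]
```

Call:
drive_tool([
  {"claw":-1,"dx":0.4,"dy":-0.4,"dz":0.6,"yaw":0},
  {"claw":-1,"dx":0.2,"dy":-0.15,"dz":1,"yaw":0},
  {"claw":-1,"dx":0,"dy":0,"dz":1,"yaw":0},
  {"claw":-1,"dx":0,"dy":0,"dz":1,"yaw":0},
  {"claw":-1,"dx":0,"dy":0,"dz":0.4,"yaw":0},
])

```text
time_s: 32.1
ee_pos: [633.6, 241.2, 31.7]
ee_rot: [-179.8, -2.2, -0.2]
force: [0.0, 0.3, 1.2]
gripper_width: 91.0
```

Call:
drive_tool([
  {"claw":-1,"dx":0.1,"dy":-0.08,"dz":0.6,"yaw":0},
  {"claw":-1,"dx":0.03,"dy":0,"dz":0.6,"yaw":0},
  {"claw":-1,"dx":0,"dy":0,"dz":0.45,"yaw":0},
  {"claw":-1,"dx":0,"dy":0,"dz":0,"yaw":0},
])

```text
time_s: 32.6
ee_pos: [637.8, 242.7, -4.4]
ee_rot: [-179.8, -2.2, -0.3]
force: [-0.3, 0.1, 0.1]
gripper_width: 91.0
```

```bash
python3 w.py pics/w17.png
python3 - <<'E'
from h import *
import pickle
f=pickle.load(open("w.pkl","rb"))
cv2.imwrite("pics/w17c.png",cv2.resize(f["color"][170:350,200:450],None,fx=3,fy=3,interpolation=cv2.INTER_CUBIC))
g=grab_frame("scene");cv2.imwrite("pics/s17.png",cv2.resize(g["color"][190:250,385:485],None,fx=7,fy=7,interpolation=cv2.INTER_CUBIC))
E
```

```text
32.65 [638.2 242.8  -3.8] [-179.81   -2.24   -0.26] 91.27190033844286 [-0.4 -0.3 -0.2]
```

View pics/w17c.png

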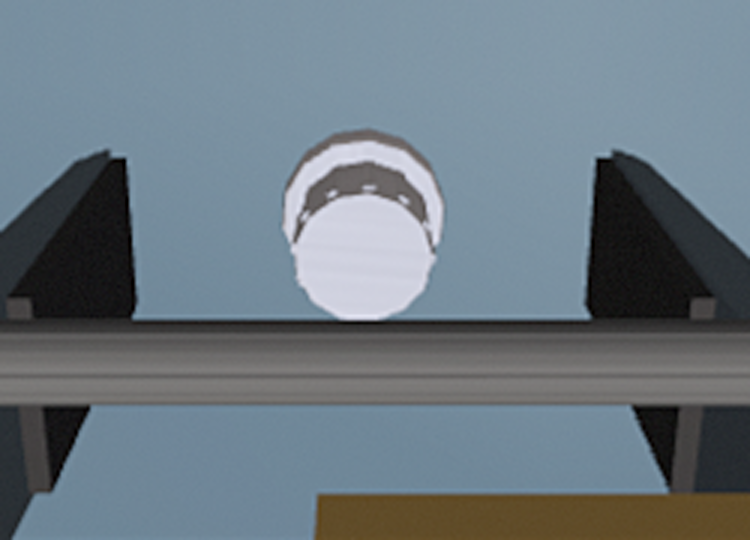

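View pics/s17.png

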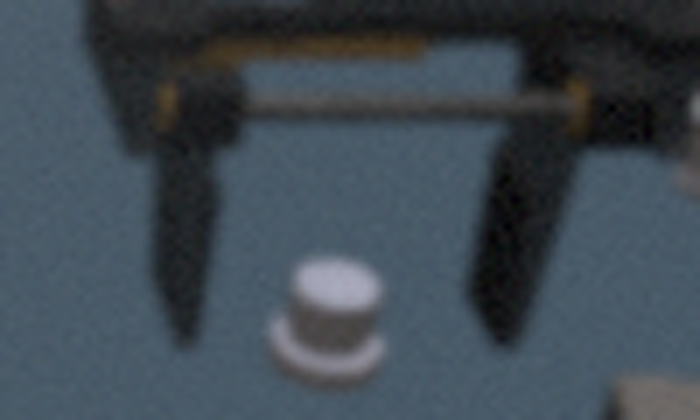

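Run:
```python
from h import *
f=grab_frame("scene")
for z in(5,10,15,20,25):
  print(z,[((proj(f,[654,y,z])-[385,190])*7).round() for y in(243-48,243+48)])
print(((proj(f,[637.5,243,30])-[385,190])*7).round(),((proj(f,[637.5,243,0])-[385,190])*7).round())
```

```text
5 [array([183., 370.]), array([491., 371.])]
10 [array([185., 357.]), array([494., 358.])]
15 [array([187., 344.]), array([497., 345.])]
20 [array([190., 330.]), array([500., 332.])]
25 [array([192., 317.]), array([504., 319.])]
[337. 273.] [321. 352.]
```

Call:
drive_tool([
  {"claw":1,"dx":-0.05,"dy":-0.02,"dz":0.1,"yaw":0},
  {"claw":1,"dx":0,"dy":0,"dz":0,"yaw":0},
  {"claw":1,"dx":0,"dy":0,"dz":0,"yaw":0},
  {"claw":1,"dx":0,"dy":0,"dz":0,"yaw":0},
  {"claw":1,"dx":0,"dy":0,"dz":0,"yaw":0},
])

```text
time_s: 33.38
ee_pos: [638.4, 243.8, -3.5]
ee_rot: [-179.7, -2.5, -0.3]
force: [-0.8, 0.4, 0.1]
gripper_width: 43.7
```

Call:
drive_tool([
  {"claw":1,"dx":0,"dy":0,"dz":0,"yaw":0},
  {"claw":1,"dx":0,"dy":0,"dz":0,"yaw":0},
  {"claw":1,"dx":0,"dy":0,"dz":0,"yaw":0},
  {"claw":1,"dx":0,"dy":0,"dz":0,"yaw":0},
])

```text
time_s: 33.88
ee_pos: [638.4, 243.7, -3.5]
ee_rot: [-179.7, -2.5, -0.3]
force: [-0.0, -1.0, -0.4]
gripper_width: 23.9
```

Call:
drive_tool([
  {"claw":1,"dx":0,"dy":0,"dz":-0.5,"yaw":0},
  {"claw":1,"dx":0,"dy":0,"dz":-1,"yaw":0},
  {"claw":1,"dx":0,"dy":0,"dz":-1,"yaw":0},
  {"claw":1,"dx":0,"dy":0.4,"dz":-1,"yaw":0},
  {"claw":1,"dx":-0.4,"dy":1,"dz":-1,"yaw":0},
])

```text
time_s: 34.5
ee_pos: [625.7, 215.8, 88.8]
ee_rot: [-179.8, -2.3, -0.2]
force: [0.6, -0.4, -0.9]
gripper_width: 24.5
```

```bash
python3 w.py pics/w18.png
```

```text
34.55 [625.6 213.3  91.9] [-179.81   -2.49   -0.23] 24.077926875901195 [-0.4 -1.8  1.2]
```

View pics/w18.png

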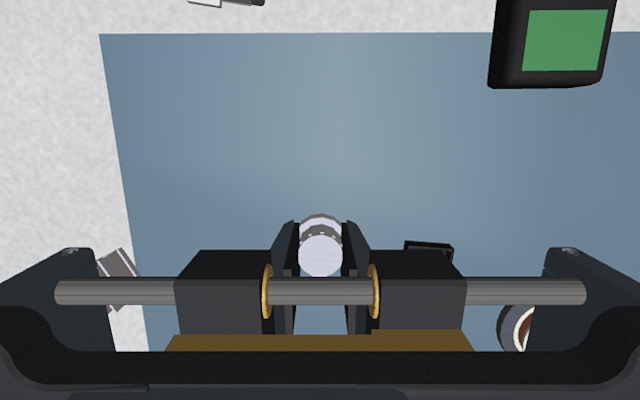

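Call:
drive_tool([
  {"claw":1,"dx":-0.6,"dy":1,"dz":0,"yaw":0},
  {"claw":1,"dx":-0.6,"dy":1,"dz":0,"yaw":0},
  {"claw":1,"dx":-0.6,"dy":1,"dz":0,"yaw":0},
  {"claw":1,"dx":-0.6,"dy":1,"dz":0,"yaw":0},
  {"claw":1,"dx":-0.6,"dy":1,"dz":0,"yaw":0},
])

```text
time_s: 35.17
ee_pos: [565.6, 112.5, 92.1]
ee_rot: [-179.7, -2.9, -0.2]
force: [-0.3, 0.4, 0.1]
gripper_width: 23.7
```

Call:
drive_tool([
  {"claw":1,"dx":-0.6,"dy":1,"dz":0,"yaw":0},
  {"claw":1,"dx":-0.6,"dy":1,"dz":0,"yaw":0},
  {"claw":1,"dx":-0.6,"dy":1,"dz":0,"yaw":0},
  {"claw":1,"dx":-0.6,"dy":1,"dz":0,"yaw":0},
  {"claw":1,"dx":-0.6,"dy":0.9,"dz":0,"yaw":0},
])

```text
time_s: 35.8
ee_pos: [503.4, 11.0, 89.8]
ee_rot: [-179.6, -3.1, -0.2]
force: [0.3, -0.2, -0.8]
gripper_width: 24.0
```

Call:
drive_tool([
  {"claw":1,"dx":-0.3,"dy":0.4,"dz":0,"yaw":0},
  {"claw":1,"dx":0,"dy":0,"dz":0,"yaw":0},
])

```text
time_s: 36.05
ee_pos: [496.6, 1.8, 89.9]
ee_rot: [-179.6, -3.1, -0.3]
force: [0.9, 0.1, -1.6]
gripper_width: 24.3
```

Call:
drive_tool([
  {"claw":1,"dx":-0.1,"dy":0.5,"dz":0,"yaw":0},
  {"claw":1,"dx":0,"dy":0.05,"dz":0,"yaw":0},
  {"claw":1,"dx":0,"dy":0,"dz":0,"yaw":0},
])

```text
time_s: 36.42
ee_pos: [495.7, -9.1, 89.9]
ee_rot: [-179.6, -3.2, -0.3]
force: [-0.1, -0.8, -0.6]
gripper_width: 23.4
```

```bash
python3 w.py pics/w19.png
python3 - <<'E'
from h import *
import pickle
f=pickle.load(open("w.pkl","rb"))
cv2.imwrite("pics/w19c.png",cv2.resize(f["color"][170:290,260:380],None,fx=5,fy=5,interpolation=cv2.INTER_CUBIC))
g=grab_frame("scene");cv2.imwrite("pics/s19.png",cv2.resize(g["color"][130:220,255:375],None,fx=6,fy=6,interpolation=cv2.INTER_CUBIC))
E
```

```text
36.475 [495.7  -9.   89.9] [-179.61   -3.17   -0.25] 24.03741576507669 [-0.1  0.  -0.9]
```

View pics/w19c.png

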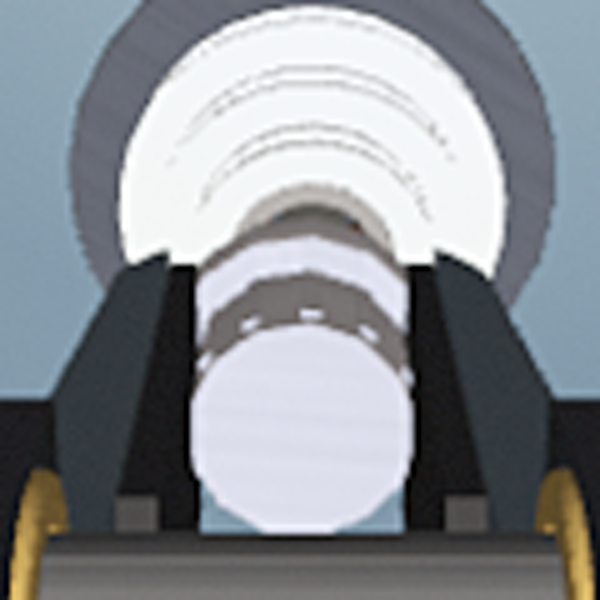

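View pics/s19.png

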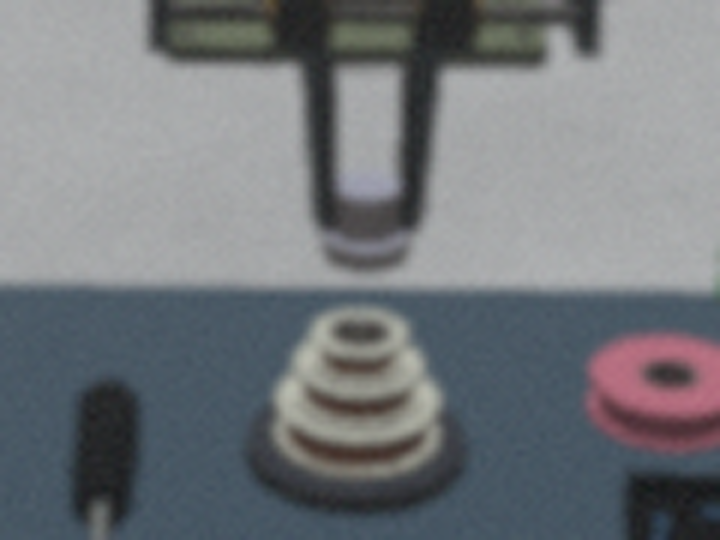

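```bash
python3 b.py 320.4 255.6 123.4
```

```text
bore [494.7  -8.3 123.4] rel tcp [-0.9  0.6 33.5] need [-0.9 -1.6]
```

Call:
drive_tool([
  {"claw":1,"dx":-0.1,"dy":0.06,"dz":0.4,"yaw":0},
  {"claw":1,"dx":-0.05,"dy":0,"dz":0.5,"yaw":0},
  {"claw":1,"dx":0,"dy":0,"dz":0.2,"yaw":0},
  {"claw":1,"dx":0,"dy":0,"dz":0,"yaw":0},
])

```text
time_s: 37.02
ee_pos: [493.2, -9.6, 65.4]
ee_rot: [-179.6, -3.1, -0.2]
force: [0.8, -0.8, -1.0]
gripper_width: 24.4
```

Call:
drive_tool([
  {"claw":1,"dx":0.05,"dy":0.03,"dz":0.25,"yaw":0},
  {"claw":1,"dx":0,"dy":0,"dz":0.1,"yaw":0},
  {"claw":1,"dx":0,"dy":0,"dz":0.05,"yaw":0},
])

```text
time_s: 37.4
ee_pos: [495.1, -10.2, 57.2]
ee_rot: [-179.6, -3.1, -0.2]
force: [-0.1, -0.5, -1.5]
gripper_width: 24.3
```

Call:
drive_tool([
  {"claw":1,"dx":-0.03,"dy":0,"dz":0.1,"yaw":0},
  {"claw":1,"dx":0,"dy":0,"dz":0.04,"yaw":0},
])

```text
time_s: 37.65
ee_pos: [494.8, -10.2, 54.4]
ee_rot: [-179.6, -3.1, -0.2]
force: [-0.2, -0.3, 2.1]
gripper_width: 24.4
```

Call:
drive_tool([
  {"claw":-1,"dx":0,"dy":0,"dz":0,"yaw":0},
  {"claw":-1,"dx":0,"dy":0,"dz":0,"yaw":0},
  {"claw":-1,"dx":0,"dy":0,"dz":0,"yaw":0},
  {"claw":-1,"dx":0,"dy":0,"dz":0,"yaw":0},
  {"claw":-1,"dx":0,"dy":0,"dz":0,"yaw":0},
])

```text
time_s: 38.28
ee_pos: [495.2, -10.2, 54.8]
ee_rot: [-179.6, -3.2, -0.2]
force: [-0.6, -0.5, -0.6]
gripper_width: 71.6
```

Call:
drive_tool([
  {"claw":-1,"dx":0,"dy":0,"dz":-0.5,"yaw":0},
  {"claw":-1,"dx":0,"dy":0,"dz":-1,"yaw":0},
  {"claw":-1,"dx":0,"dy":0,"dz":-1,"yaw":0},
  {"claw":-1,"dx":0,"dy":0,"dz":-1,"yaw":0},
  {"claw":-1,"dx":-0.5,"dy":0,"dz":-1,"yaw":0},
])

```text
time_s: 38.9
ee_pos: [479.8, -10.8, 148.0]
ee_rot: [-179.6, -3.1, -0.2]
force: [0.0, 0.5, 0.4]
gripper_width: 91.1
```

Call:
drive_tool([
  {"claw":-1,"dx":-1,"dy":0,"dz":-0.5,"yaw":0},
  {"claw":-1,"dx":-1,"dy":0,"dz":0,"yaw":0},
  {"claw":-1,"dx":-1,"dy":0,"dz":0,"yaw":0},
  {"claw":-1,"dx":-0.5,"dy":0,"dz":0,"yaw":0},
  {"claw":-1,"dx":0,"dy":0,"dz":0,"yaw":0},
])

```text
time_s: 39.52
ee_pos: [406.7, -10.7, 156.7]
ee_rot: [-179.6, -3.5, -0.2]
force: [0.5, 0.7, 1.0]
gripper_width: 91.3
```

```bash
python3 w.py pics/w20.png
python3 - <<'E'
from h import *
import pickle
g=grab_frame("scene");t=grab_frame("top")
cv2.imwrite("pics/s20.png",g["color"]);cv2.imwrite("pics/t20.png",t["color"])
cv2.imwrite("pics/s20c.png",cv2.resize(g["color"][130:220,255:375],None,fx=6,fy=6,interpolation=cv2.INTER_CUBIC))
s0=pickle.load(open("scene0.pkl","rb"))["color"]
d=cv2.absdiff(cv2.GaussianBlur(s0,(5,5),0),cv2.GaussianBlur(g["color"],(5,5),0)).max(2)
n,l,st,c=cv2.connectedComponentsWithStats((d>25).astype(np.uint8));print([(st[i].tolist()) for i in range(1,n) if st[i][4]>15])
E
```

```text
39.575 [407.2 -10.7 156.8] [-179.63   -3.47   -0.2 ] 90.98432341527896 [-0.4 -0.6 -0.1]
[[85, 0, 60, 39, 969], [274, 0, 27, 20, 351], [326, 0, 10, 17, 110], [342, 0, 28, 19, 406], [301, 21, 23, 6, 85], [71, 36, 12, 7, 42], [304, 37, 23, 5, 83], [118, 43, 10, 3, 16], [132, 42, 8, 9, 48], [82, 45, 10, 8, 46], [95, 44, 15, 3, 35], [332, 44, 8, 6, 31], [93, 60, 8, 22, 81], [290, 63, 10, 7, 35], [276, 77, 20, 48, 445], [347, 77, 16, 34, 434], [326, 85, 12, 4, 31], [338, 108, 10, 11, 81], [333, 121, 6, 5, 23], [310, 175, 11, 6, 51], [300, 181, 29, 29, 651], [401, 187, 30, 21, 487], [427, 227, 13, 8, 86], [204, 230, 21, 16, 264], [314, 232, 26, 21, 457], [424, 236, 16, 8, 59], [428, 236, 8, 3, 19]]
```

View pics/s20c.png

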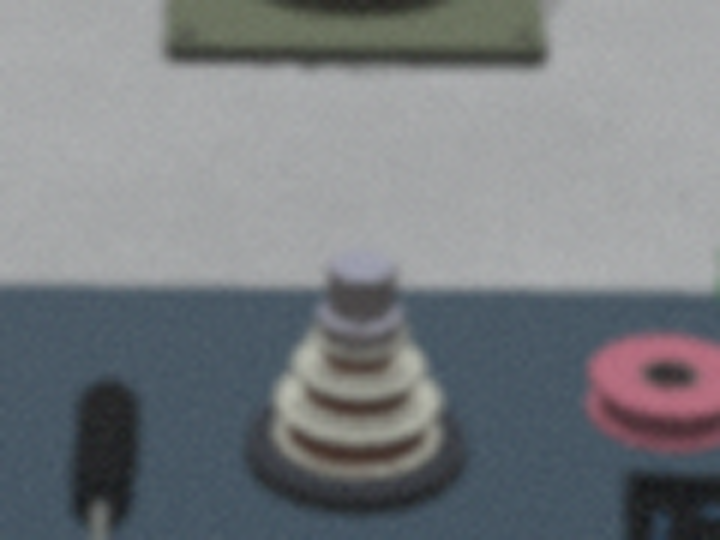

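View pics/w20.png

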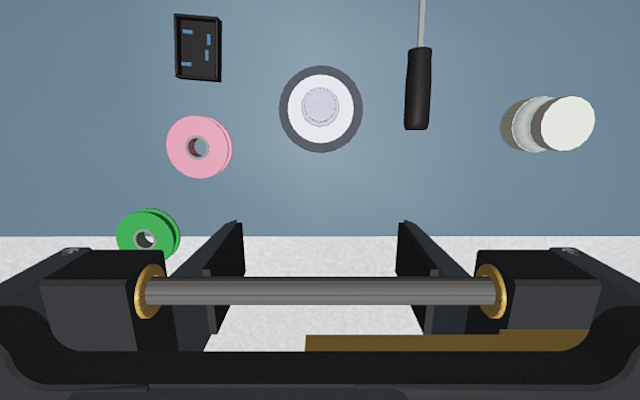

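View pics/s20.png

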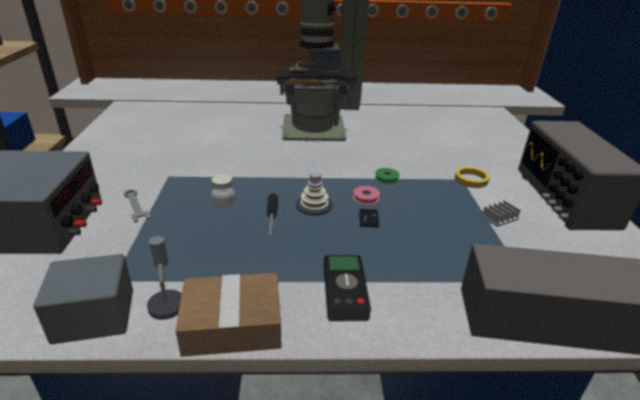

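Run:
```python
from h import *
f=grab_frame("scene");print(proj(f,[493.8,-9.9,88]),proj(f,[493.8,-9.9,95]),"measured 315.3 174.2")
s=telemetry.state();print(s["time_s"],np.abs(s["qvel"]).max())
print(job.job_done())
```

```text
[314.97745411 172.87626938] [315.0570463  170.21821038] measured 315.3 174.2
39.725 0.19010268874263578
the job is handed in; nothing more can be done
None
```

The three reels are on the stand's spindle, large at the bottom, then medium, then small, with the cap on top. I let go of each one before fetching the next, and handed the job in at about 39.7 s.

- **First grasp:** My first close on the large reel passed above it. The fingers end about 22 mm short of the reported TCP, so the stated tool length did not match. I worked to the offset I measured from the camera, and nothing was pushed or dropped.
- **Seating:** Each piece touched down at the height expected for its place in the stack, with low contact force (about 10 N at most). The last scene and wrist pictures show the stack upright and flat. The cap's top appears at pixel (315, 174), against about (315, 173) predicted for a seated cap.
- **Other objects:** Comparing the scene picture with the one from the start, the jar, screwdriver, tray, meter and the green and pink look-alikes show no change. The only differences are the robot, the stand, and where the reels and cap used to be.
- **Small disagreements:**
  - The finger opening read about 2 mm under the nominal diameter when gripping the small reel and the cap.
  - The tool's tilt drifted to about 3.5°, with no visible effect on the stack.

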